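# Tip the fruit bin and scoop out the last mandarins

### The arm

A 7-joint arm with a two-finger parallel gripper is mounted at the origin on the work surface. World frame = base frame: x ahead of the robot, y to its left, z up, the work surface at z = 0. Lengths are in m, angles in rad, forces in N, time in s.
With the tool pointing down it reaches from about 0.425 to 1.025 m from the base axis. Payload 9.4 kg.
Tool frame: the origin (TCP) lies at the very end of the fingers, on their centre line; the grasp point (between the pads) lies 19 mm behind it (r.grip_point_offset is the distance from the TCP to the grasp point, in m); x points along the fingers, y is the direction in which the jaws open and shut, and the axes are right-handed (so a half turn about x gives the same grasp; the last joint's range is limited). The gripper opens to 85 mm and grips with 20 to 120 N. Pads are 22 mm wide; open, the fingers measure 114 mm over their backs; the gripper's body (76 mm by 85 mm) begins 54 mm behind the grasp point. The pads swing forward as they close: fully open they stand 13 mm farther back than shut.
Start: joints at [1.102, 0.599, -0.003, 1.599, 0.002, 0.943, -0.08], TCP at [0.277, -0.67, 0.231] pointing down, gripper open.
Joint ranges: [-2.57, 2.57], [-0.35, 1.97], [-1.29, 1.29], [0.11, 2.56], [-1.05, 4.19], [0.11, 1.86], [-2.63, 2.63]. Speed limits (rad/s): [2.22, 2.22, 3.01, 3.01, 3.14, 3.14, 3.14].

### API

Orientations are given as [roll, pitch, yaw] about the fixed x, y, z axes, in that order (R = Rz(yaw) Ry(pitch) Rx(roll)).
In Python, from rig import sense, vision, r gives the robot as it stands. The module is installed in compiled form; this text tells all that it offers.
- The arm moves only by the shell command python3 -m inch 'ROWS' [FORCE]. ROWS is JSON, a list that holds one entry, the list of rows, each a list of 7 numbers: the opening, from -1 (shut) to 1 (fully open), then the shift along the tool's x, y, z in mm, then the turn, a rotation vector about the tool's x, y, z in rad. A call has 1 to 20 rows; each row shifts and turns the commanded pose from where the row before left it, along the tool's axes as they then stand; what a row does not reach is not made up. A row lasts 1/8 s, in which the tool goes at most 62.5 mm and 10.7 degrees, less where a joint would pass 70% of its speed; a pose out of reach is approached as far as the arm can. A call with a gripper value outside its range is refused whole. The fingers move at their own pace and stop on an object; FORCE is the grip in N (left out, the last holds). Time passes only in rows, so rows that do not move let the fingers close. It gives the time, the measured TCP pose, the force and the opening at its end, in the units of the state.
- sense(): the state, without advancing time (a new reading comes with each control period).
- vision.get_image(name): name is "scene" or "top" or "wrist"; returns a dict with "pixels" (480x640x3 uint8, red, green, blue), "camera_matrix" (3x3 intrinsics, pixels), "dist_coeffs" ([k1, k2, p1, p2, k3] as OpenCV has them; the pictures are not rectified), "eye" and "attitude" of the camera in the world; the wrist camera has in their place "tool_from_camera" (4x4, takes a point from camera to tool coordinates, whose origin is the TCP and whose axes are the tool frame's). Camera axes: x right, y down, z forward; pixel columns grow to the right and rows downward; lengths in m; the calibration is good to about 2 mm. A picture is of the moment at which its call begins: read the wrist's pose just before it. There is no depth.
- r.job_done(): hands the job in, once; it reports no verdict.
The state is a dict: "time": time; "joints": joint angles; "qvel": joint speeds; "tau": joint torques, N m; "eef_pos": TCP position; "tool_rot": TCP orientation; "force": force on the tool from outside, world axes, zero at the start; "moment": the same for the moment, N m; "finger_gap": finger opening in m.
Only numpy, scipy, OpenCV 4.12 (cv2) and the standard library are available. Lean on these libraries where they do the work, as an engineer would, in place of code of your own. Each camera call takes 0.05 s, during which the arm holds its last target.

### The job

Press the fruit bin's ledge down until the bin is fully tipped and the three last mandarins have rolled together into its low, narrow end, then take all three out of there in one scoopful with the scoop and turn them out into the bowl. Never touch the fruit with the gripper or arm, leave the bin tipped, do not shift the bowl or the other things on the counter, and finally stand the scoop upright on the counter and let it go.

Things in the scene. Friction and masses are not known exactly. Their poses are not given: they have to be found in the camera images.
- bin (a joint): Tilt of the sheet-steel bin on its cradle, rad: 0 = level (start), grows as the ledge end goes down, 0.36 = fully tipped, at its stop. A stiff hinge (0.9 N m of friction) keeps it where it is left; about 5 to 8 N down on the ledge tips it. Bin frame: as the cradle's when level, origin on the pivot axis, x along the bin's floor towards the wide end.
- cradle: Fixed black stand of the bin: foot plate 160 x 262 x 12 mm, two side posts (45 x 12 mm, y = +-122 mm, top 137 mm up). Origin: counter level under the pivot axis, which is parallel to its y axis at z = 120 mm. The bin's narrow ledge end points to this frame's -x.
- bin_corner (a point): Where the fruit gathers: middle of the inside edge between the bin's floor and its narrow end wall; at (-115, 0, -20) mm in the bin frame, moving with the bin. Floor: 290 mm long from here, 140 mm wide for the first 40 mm, then widening to 220 mm. Side walls 91 mm high, wide end wall 60 mm; the narrow end wall leans out 30 degrees, 88 mm along its slope. Sheet 4 mm thick.
- bin_ledge (a point): Middle of the top face of the bin's press ledge, a flat plate 64 mm (x) by 84 mm (y), 5 mm thick, that sticks out from the top of the narrow end wall, moving with the bin. It lies 193 mm towards the narrow end and 56 mm above the pivot, in the bin's frame; it sinks about 70 mm in a full tip.
- mandarin0: A mandarin, orange ball of 60 mm diameter, about 90 g, smooth (friction about 0.4), rolls freely; origin at its centre. Starts loose on the level bin floor.
- mandarin1: Another mandarin, the same.
- mandarin2: The third mandarin, the same.
- scoop: Aluminium scoop that stands by itself on its flat pan, 0.28 kg. Origin: middle of the pan's underside. +x points to the open front lip (at x = 62 mm), +z up. Pan floor 2.5 mm thick, x from -60 to 62 mm, 132 mm wide; side walls 24 mm high only from x = -60 to 0 mm; back wall 62 mm high; handle behind it.
- scoop_grip (a point): A point on the axis of the scoop's handle, 35 mm below its top: at (-73, 0, 155) mm in the scoop's frame, axes as the scoop's. The handle is black, upright, 22 x 22 mm square with faces along x and y, from z = 42 to 190 mm.
- bowl: White ceramic bowl, rim radius 105 mm, 75 mm high, 0.7 kg, loose on the counter; origin at the centre of its underside.
- carafe: Bystander: steel carafe, 100 mm diameter, 235 mm tall, standing loose; origin at the centre of its underside.
- cups: Bystander: stack of paper cups, 86 mm diameter, 150 mm tall, light, standing loose; origin at the centre of its underside.
- sugar_jar: Bystander: ceramic jar, 72 mm diameter, 120 mm tall, standing loose; origin at the centre of its underside.
Mind the look-alikes: they are no part of the job. Of the things that look like the bowl, the larger one is meant. Leave any purple look-alike of the scoop alone.

How it is judged:
On the way, in this order (a step that is already met when the one before it is completed fails the run):
1. the bin is fully tipped and all three mandarins lie together at its low narrow end (centres within 95 mm of the end wall's foot along the floor) (value of joint bin above 0.31 rad and x of each of mandarin0, mandarin1, mandarin2 in the frame of bin_corner below 0.095 m), for 0.2 s.
2. all three mandarins lie in the scoop's pan at once, lifted out of the bin (centres more than 170 mm above the counter) (height (world z) of each of mandarin0, mandarin1, mandarin2 above 0.17 m and x of mandarin0 in the frame of scoop between -0.07 and 0.07 m and y of mandarin0 in the frame of scoop between -0.085 and 0.085 m and z of mandarin0 in the frame of scoop between 0 and 0.075 m and x of mandarin1 in the frame of scoop between -0.07 and 0.07 m and y of mandarin1 in the frame of scoop between -0.085 and 0.085 m and z of mandarin1 in the frame of scoop between 0 and 0.075 m and x of mandarin2 in the frame of scoop between -0.07 and 0.07 m and y of mandarin2 in the frame of scoop between -0.085 and 0.085 m and z of mandarin2 in the frame of scoop between 0 and 0.075 m), for 0.2 s.
At the end, for the whole second after the job is handed in: All three mandarins lie in the bowl (centres within 95 mm of its axis and under 110 mm above the counter), at rest; the bin is still tipped (over 0.31 rad); the scoop stands upright (within 0.1 rad) on the counter, released and at rest; the bowl is upright (horizontal distance between each of mandarin0, mandarin1, mandarin2 and bowl below 0.095 m and height (world z) of each of mandarin0, mandarin1, mandarin2 below 0.11 m and linear speed of each of mandarin0, mandarin1, mandarin2 below 0.15 m/s and value of joint bin above 0.31 rad and angle between each of scoop, bowl's own z axis and vertical below 0.1 rad and height (world z) of scoop below 0.012 m and linear speed of scoop below 0.05 m/s); the robot touches nothing.
It fails at once if the gripper or arm touches a mandarin (over 0.5 N) (contact force between any of the fingers, the arm and mandarin0 above 0.5 N or contact force between any of the fingers, the arm and mandarin1 above 0.5 N or contact force between any of the fingers, the arm and mandarin2 above 0.5 N).
It fails at once if the bowl is shifted by more than 30 mm (distance of bowl from where it was at the start of the episode above 0.03 m).
It fails at once if the carafe, cups or sugar jar is shifted by more than 30 mm or tipped (distance of any of carafe, cups, sugar_jar from where it was at the start of the episode above 0.03 m or angle between any of carafe, cups, sugar_jar's own z axis and vertical above 0.3 rad).
It also fails if it takes over 72 s, if anything falls off the work surface, if the arm or the gripper's body presses on something with over 40 N, if the wrist force passes 120 N, or if a joint passes its speed limit or range.

## Working session

There is one attempt and no reset: what is moved stays moved. The work goes in short steps, Python scripts to look and compute and a shell command to move; the robot and the scene stay as the last step left them, time stands still between calls to the robot, and variables do not carry over. Pictures are saved under pics/ and viewed, and the job is handed in when it is done.

```bash
mkdir -p pics; ls; python3 - <<'E'
from rig import sense, vision, r
import cv2
s=sense(); print(s)
for n in ["scene","top","wrist"]:
    d=vision.get_image(n); cv2.imwrite(f"pics/{n}0.png",d["pixels"][:,:,::-1])
    print(n,{k:v for k,v in d.items() if k!="pixels"})
E
```

```text
pics
{'time': 0.0, 'joints': array([ 1.10230476,  0.60012049, -0.00255572,  1.60013443,  0.00179573,
        0.94289964, -0.07980059]), 'qvel': array([ 0.00132886,  0.00208085,  0.00159764,  0.00074112,  0.00037149,
       -0.00102277,  0.00047052]), 'tau': array([-3.31199553e-04, -7.76438570e+01,  1.56461310e+00, -2.58006924e+01,
        1.21471100e-02,  8.96886690e-03, -9.14094016e-06]), 'eef_pos': array([ 0.27664884, -0.66962834,  0.2304185 ]), 'tool_rot': array([-1.48570206,  1.56923668,  2.04774787]), 'force': array([-0.13483776, -0.07483957,  0.28408145]), 'moment': array([ 0.01546134,  0.04485566, -0.00084347]), 'finger_gap': 0.08527300419807801}
scene {'camera_matrix': array([[481.59085758,   0.        , 307.45409097],
       [  0.        , 481.59085758, 235.6860391 ],
       [  0.        ,   0.        ,   1.        ]]), 'dist_coeffs': array([0.02671769, 0.        , 0.        , 0.        , 0.        ]), 'eye': array([ 1.14584097, -0.36544545,  1.26182297]), 'attitude': array([-2.57541688e+00,  4.94048446e-04,  9.46217119e-01])}
top {'camera_matrix': array([[475.95379784,   0.
[... 249 characters left out ...]
20047, 1.60740004]), 'attitude': array([-3.08963536, -0.01875832, -1.55173523])}
wrist {'camera_matrix': array([[408.82703577,   0.        , 321.89712184],
       [  0.        , 408.82703577, 237.9114122 ],
       [  0.        ,   0.        ,   1.        ]]), 'dist_coeffs': array([-0.056086,  0.      ,  0.      ,  0.      ,  0.      ]), 'tool_from_camera': array([[-2.02568298e-04, -2.97019988e-01,  9.54871240e-01,
        -1.42985507e-01],
       [ 9.99999928e-01, -3.66553559e-04,  9.81227062e-05,
        -2.80741612e-05],
       [ 3.20867046e-04,  9.54871191e-01,  2.97020041e-01,
        -7.60879308e-02],
       [ 0.00000000e+00,  0.00000000e+00,  0.00000000e+00,
         1.00000000e+00]])}
```

View pics/scene0.png

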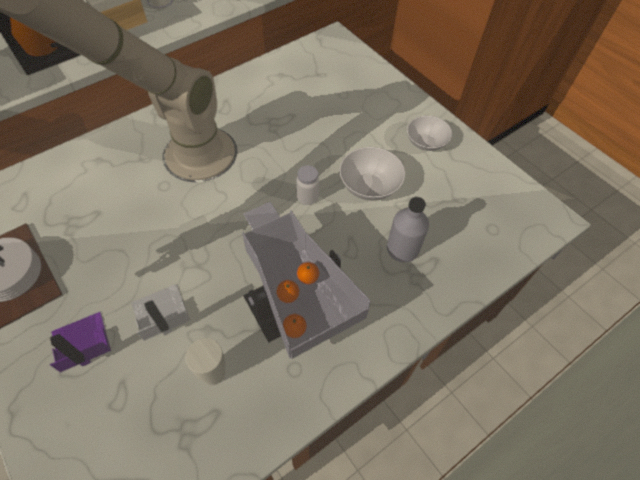

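View pics/top0.png

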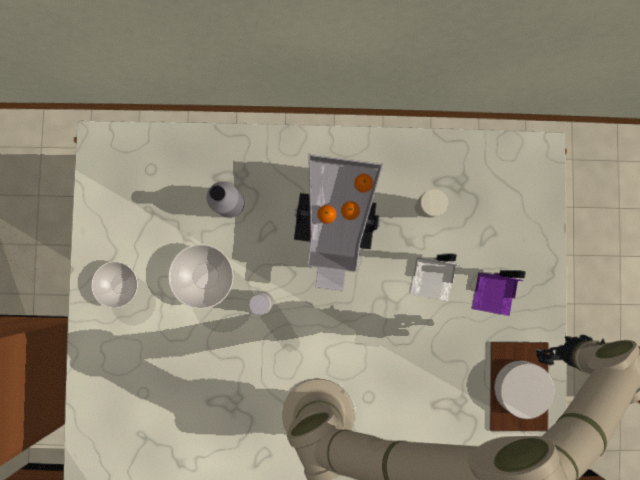

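View pics/wrist0.png

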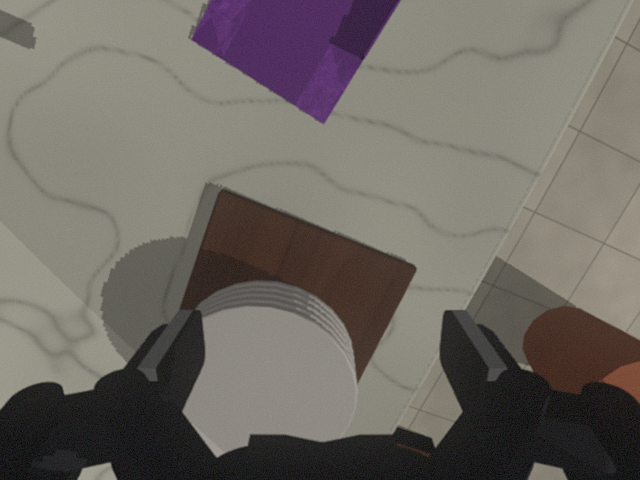

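Scene view (640×480 px):
- The bin is at about (300,280), with its ledge at (262,215) pointing to the robot.
- Silver scoop at (160,310), purple look-alike at (82,342).
- Large bowl at (373,173), small bowl at (430,133).
- Carafe at (407,232), jar at (307,185), cups at (205,360).

Top view:
- Bowl candidates are (200,275), the larger and so the one meant, and (114,284).
- Scoop candidates are silver (433,279), the one meant, and purple (495,292).

I'll enlarge both to confirm.

```bash
cat > h.py <<'E'
import numpy as np, cv2
from scipy.spatial.transform import Rotation as R
from rig import sense, vision, r
def cam(n):
    s=sense(); d=vision.get_image(n)
    if n=="wrist":
        T=np.eye(4);T[:3,:3]=R.from_euler('xyz',s['tool_rot']).as_matrix();T[:3,3]=s['eef_pos']
        M=T@d['tool_from_camera']; Rc=M[:3,:3];e=M[:3,3]
    else: Rc=R.from_euler('xyz',d['attitude']).as_matrix();e=d['eye']
    return d['pixels'][:,:,::-1].copy(),d['camera_matrix'],d['dist_coeffs'],Rc,e
def ray(c,uv):
    p=cv2.undistortPoints(np.array(uv,float).reshape(-1,1,2),c[1],c[2]).reshape(-1,2)
    return np.c_[p,np.ones(len(p))]@c[3].T
def onz(c,uv,z):
    d=ray(c,uv); return c[4]+d*((z-c[4][2])/d[:,2])[:,None]
def tri(c1,a,c2,b):
    d1=ray(c1,a)[0];d2=ray(c2,b)[0]
    A=np.c_[d1,-d2];t=np.linalg.lstsq(A,c2[4]-c1[4],rcond=None)[0]
    p=c1[4]+t[0]*d1;q=c2[4]+t[1]*d2
    return (p+q)/2,np.linalg.norm(p-q)
def proj(c,P):
    rv=cv2.Rodrigues(c[3].T)[0];tv=-c[3].T@c[4]
    return cv2.projectPoints(np.array(P,float).reshape(-1,3),rv,tv,c[1],c[2])[0].reshape(-1,2)
def crop(c,x,y,w,h,k,name):
    cv2.imwrite(f"pics/{name}.png",cv2.resize(c[0][y:y+h,x:x+w],None,fx=k,fy=k,interpolation=cv2.INTER_CUBIC))
E
python3 - <<'E'
from h import *
t=cam("top"); s=cam("scene")
crop(t,280,140,260,180,3,"t_bin"); crop(t,80,180,200,140,4,"t_bowl"); crop(s,30,270,260,120,3,"s_scoop"); crop(s,220,160,200,200,3,"s_bin")
np.savez("c0.npz",t=np.array(t,dtype=object),s=np.array(s,dtype=object))
E
```

```text
(no output)
```

View pics/t_bin.png

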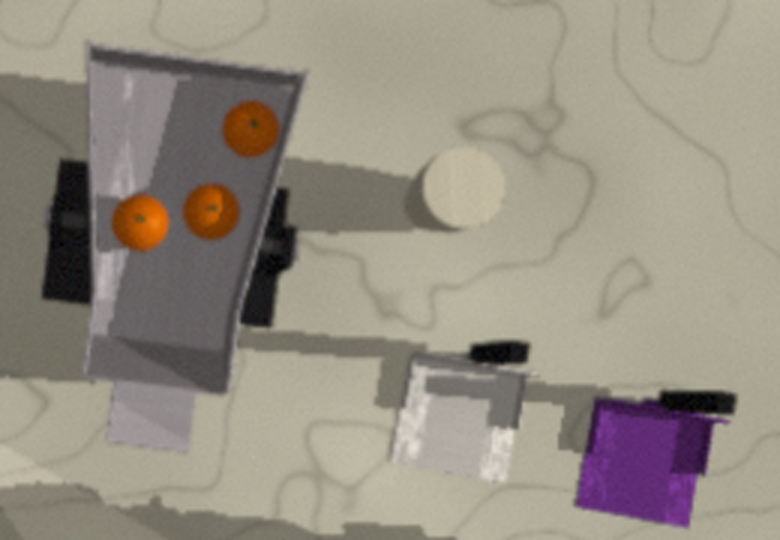

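View pics/t_bowl.png

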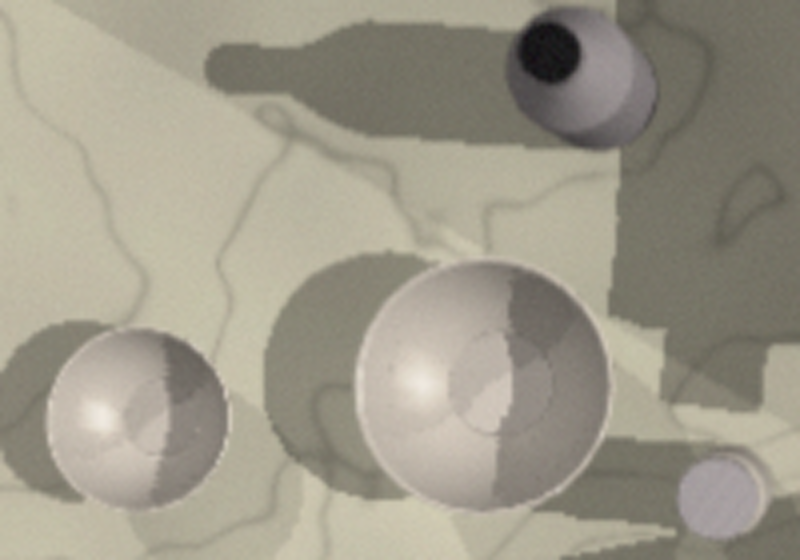

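View pics/s_scoop.png

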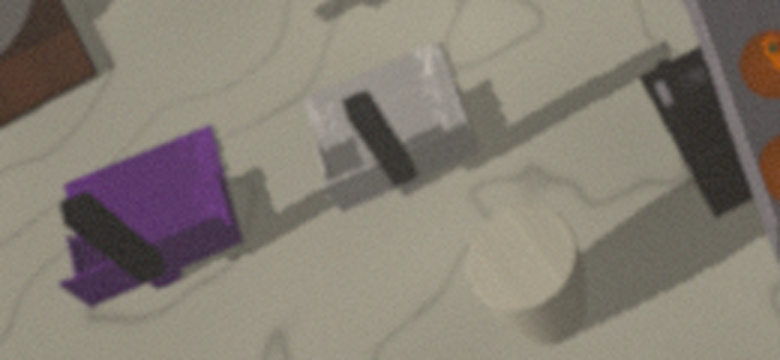

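View pics/s_bin.png

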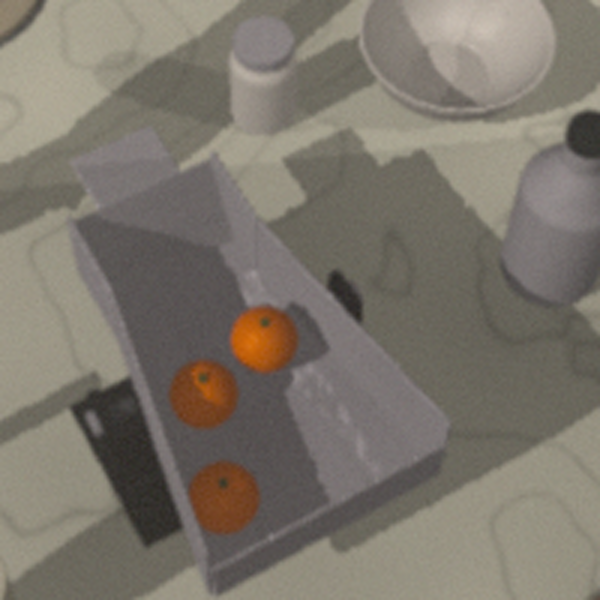

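Crops confirm the silver scoop (top crop, lip edge (391,461)–(507,483), black handle at (513,352)) and the larger bowl (top (200,275)). Now I'll measure.

```bash
python3 - <<'E'
from h import *
z=np.load("c0.npz",allow_pickle=True);t=z['t'];s=z['s']
f=lambda p,x,y,k:[((p[0]+.5)/k-.5)+x,((p[1]+.5)/k-.5)+y]
T=lambda a,b:f((a,b),280,140,3); SB=lambda a,b:f((a,b),220,160,3); SS=lambda a,b:f((a,b),30,270,3)
for n,a,b in [("ledge outer robotleft",T(107,442),SB(152,128)),("ledge outer right",T(189,451),SB(70,162)),("wide rim L",T(88,43),SB(449,430)),("wide rim R",T(306,72),SB(212,592)),("narrow rim L",T(86,378),SB(214,155)),("narrow R",T(227,393),SB(72,225)),
 ("lip L",T(391,461),SS(436,42)),("lip R",T(507,483),SS(308,98)),("hand top",T(519,353),SS(357,97))]:
    print(n,*tri(t,a,s,b))
for n,a,b in [("m0",T(250,128),SB(224,497)),("m1",T(211,211),SB(203,395)),("m2",T(140,221),SB(264,339))]: print(n,*tri(t,a,s,b))
print("lip z0",onz(t,[T(391,461),T(507,483)],0.0025),onz(s,[SS(436,42),SS(308,98)],0.0025))
B=lambda a,b:f((a,b),80,180,4)
print("bowl rim L/R/top/bot",onz(t,[B(357,385),B(611,385),B(484,258),B(484,511)],0.075).round(3).tolist())
print("jar lid",onz(t,[B(720,498)],.12),"carafe top",onz(t,[B(549,52)],.235),"cups",onz(t,[T(463,187)],.15))
# scoop black mask
hsv=t[0].astype(int)
m=(t[0].astype(int).max(2)<60).astype(np.uint8); m[:, :420]=0; m[:, 460:]=0; m[:245]=0; m[275:]=0
ys,xs=np.where(m); print(xs.min(),xs.max(),ys.min(),ys.max(),cv2.minAreaRect(np.c_[xs,ys].astype(np.float32)))
E
```

```text
ledge outer robotleft [0.43141115 0.01949918 0.17042815] 0.0014318908387653845
ledge outer right [ 0.4235437  -0.0636072   0.17532137] 0.0007865344904980161
wide rim L [0.83368623 0.04580915 0.17794067] 0.0004077515732834557
wide rim R [ 0.81896679 -0.18179168  0.13677061] 0.0016296194596014907
narrow rim L [0.49612232 0.04339754 0.18096575] 0.005067108261783295
narrow R [ 0.48288338 -0.0995963   0.17619632] 0.0018520957022292656
lip L [ 0.40755247 -0.30564693  0.0052999 ] 0.0033907791642048503
lip R [ 0.38661969 -0.4342023   0.00390636] 0.005078816202366225
hand top [ 0.52743094 -0.38952011  0.19832355] 0.0005854628359493141
m0 [ 0.75840972 -0.12586997  0.13193148] 0.0018847905824154222
m1 [ 0.67055333 -0.08659606  0.1296843 ] 0.002064743942260047
m2 [ 0.6581827  -0.01264392  0.13228888] 0.002062844410666037
lip z0 [[ 0.40816071 -0.30469734  0.0025    ]
 [ 0.38545428 -0.43705314  0.0025    ]] [[ 0.40495609 -0.30698384  0.0025    ]
 [ 0.38723783 -0.43203264  0.0025    ]]
bowl rim L/R/top/bot [[0.453, 0.488, 0.075], [0.458, 0.284, 0.075], [0.557, 0.389, 0.075], [0.355, 0.383, 0.075]]
jar lid [[0.37260661 0.18993286 0.12      ]] carafe top [[0.7008926  0.31082478 0.235     ]] cups [[ 0.69943227 -0.34495551  0.15      ]]
436 455 254 260 ((445.5, 257.0), (6.0, 19.0), 90.0)
```

```bash
cat >> h.py <<'E'
def pose():
    s=sense(); return np.array(s['eef_pos']),R.from_euler('xyz',s['tool_rot'])
def delta(P,Rt):
    p,q=pose(); print("shift mm",(q.inv().apply(np.array(P)-p)*1000).round(1),"rotvec",(q.inv()*Rt).as_rotvec().round(3),"|rot|deg",np.degrees((q.inv()*Rt).magnitude()).round(1))
def st():
    s=sense();p,q=pose();print("t",round(s['time'],2),"p",p.round(4),"F",s['force'].round(1),"gap",round(s['finger_gap'],4),"j",s['joints'].round(2));print(q.as_matrix().round(3))
def Rtool(down,z):  # tool x = down dir, tool z approx
    x=np.array(down,float);x/=np.linalg.norm(x);z=np.array(z,float);z-=x*(z@x);z/=np.linalg.norm(z)
    return R.from_matrix(np.c_[x,np.cross(z,x),z])
E
python3 - <<'E'
from h import *
st(); p,q=pose()
delta([0.447,-0.022,0.215],q)
E
```

```text
t 0.25 p [ 0.2767 -0.6699  0.2309] F [-0.3  0.2  0.3] gap 0.0859 j [ 1.1   0.6  -0.    1.6   0.    0.94 -0.08]
[[-0.     0.382 -0.924]
 [ 0.001 -0.924 -0.382]
 [-1.    -0.001  0.   ]]
shift mm [  16.2 -533.8 -404.8] rotvec [0. 0. 0.] |rot|deg 0.0
```

```bash
python3 -m inch '[[[-1,0,-44,-34,0,0,0],[-1,0,-44,-34,0,0,0],[-1,0,-44,-34,0,0,0],[-1,0,-44,-34,0,0,0],[-1,0,-44,-34,0,0,0],[-1,0,-44,-34,0,0,0],[-1,0,-45,-34,0,0,0],[-1,0,-45,-34,0,0,0],[-1,0,-45,-33,0,0,0],[-1,0,-45,-33,0,0,0],[-1,0,-45,-33,0,0,0],[-1,10,-45,-33,0,0,0]]]' 40; python3 - <<'E'
from h import *
st(); p,q=pose()
delta([0.447,-0.022,0.175],q)
c=cam("wrist");cv2.imwrite("pics/w1.png",c[0])
c=cam("scene");cv2.imwrite("pics/s1.png",c[0])
E
```

```text
time: 1.75
eef_pos: [0.4471, -0.0205, 0.2219]
tool_rot: [2.744, 1.569, -0.006]
force: [0.7, 0.6, -0.2]
finger_gap: 0.0001
t 1.75 p [ 0.4471 -0.0205  0.2219] F [ 0.7  0.6 -0.2] gap 0.0001 j [ 0.03  0.29 -0.13  2.22  0.06  0.64 -1.33]
[[ 0.002  0.382 -0.924]
 [-0.    -0.924 -0.382]
 [-1.     0.001 -0.002]]
shift mm [46.9  1.3  0.8] rotvec [0. 0. 0.] |rot|deg 0.0
```

View pics/w1.png

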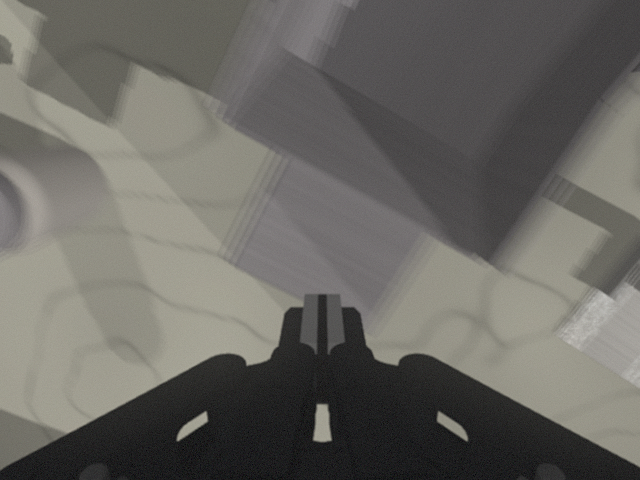

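View pics/s1.png

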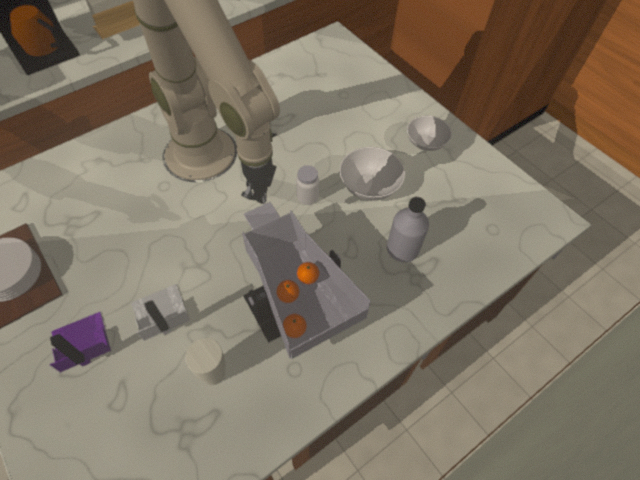

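Wrist view: closed fingertips at (322,300), standing over the ledge's near part (ledge at (325,215)). Pressing now.

```bash
python3 -m inch '[[[-1,20,0,0,0,0,0],[-1,20,0,0,0,0,0],[-1,8,0,0,0,0,0],[-1,8,0,0,0,0,0],[-1,8,0,0,0,0,0],[-1,8,0,0,0,0,0],[-1,8,0,0,0,0,0],[-1,8,0,0,0,0,0],[-1,8,0,0,0,0,0],[-1,8,0,0,0,0,0]]]';  python3 -m inch '[[[-1,5,0,0,0,0,0],[-1,5,0,0,0,0,0],[-1,5,0,0,0,0,0]]]'
```

```text
time: 3.1
eef_pos: [0.4455, -0.0229, 0.1171]
tool_rot: [-0.017, 1.569, -2.767]
force: [-3.5, -1.7, 4.2]
finger_gap: -0.0004
time: 3.48
eef_pos: [0.4465, -0.0229, 0.1043]
tool_rot: [2.127, 1.569, -0.624]
force: [-24.1, -2.7, 122.5]
finger_gap: -0.0
```

The force jumped to 122 N at the stop, so I'm backing off right away.

```bash
python3 -m inch '[[[-1,-12,0,0,0,0,0],[-1,-20,0,0,0,0,0],[-1,-40,0,0,0,0,0],[-1,-50,0,0,0,0,0]]]'; python3 - <<'E'
from h import *
st(); 
t=cam("top"); s=cam("scene")
crop(t,270,130,130,180,3,"t2"); crop(s,220,160,200,200,3,"s2")
np.savez("c1.npz",t=np.array(t,dtype=object),s=np.array(s,dtype=object))
E
```

```text
time: 3.98
eef_pos: [0.4474, -0.0218, 0.2252]
tool_rot: [-3.028, 1.57, 0.506]
force: [1.5, -0.2, 0.3]
finger_gap: -0.0003
t 3.98 p [ 0.4474 -0.0218  0.2252] F [ 1.5 -0.2  0.3] gap -0.0003 j [ 0.04  0.28 -0.14  2.21  0.07  0.65 -1.33]
[[ 0.001  0.382 -0.924]
 [ 0.001 -0.924 -0.382]
 [-1.    -0.    -0.001]]
```

View pics/t2.png

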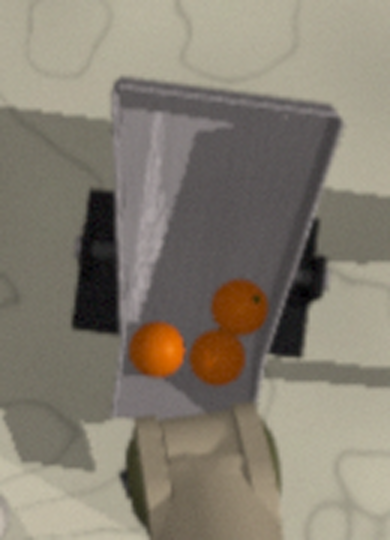

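View pics/s2.png

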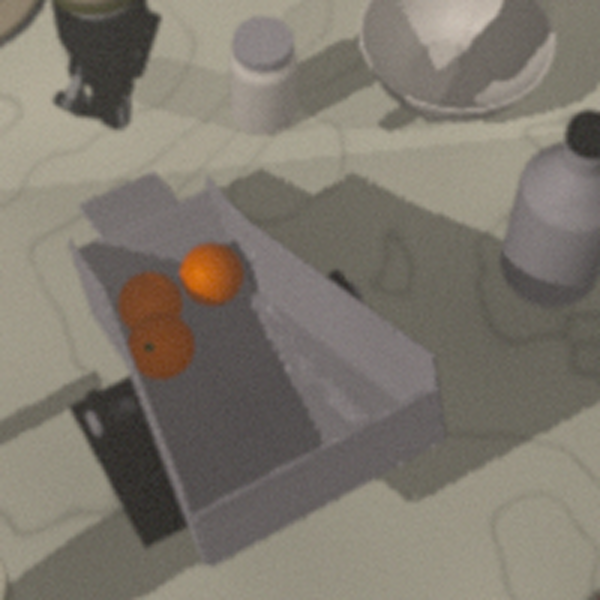

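Mandarins have run to the low end: top crop (157,349), (218,357), (240,307). Going to the scoop handle, and I'll measure the bin precisely from there.

```bash
python3 -m inch '[[[0.4,-5,0,0,-0.17,0,0],[0.4,-5,0,0,-0.17,0,0],[0.4,-5,0,0,-0.17,0,0],[0.4,-5,0,0,-0.17,0,0],[0.4,-5,0,0,-0.17,0,0],[0.4,-5,0,0,-0.17,0,0],[0.4,0,17,44,0,0,0],[0.4,0,17,44,0,0,0],[0.4,0,17,44,0,0,0],[0.4,0,17,44,0,0,0],[0.4,0,18,44,0,0,0],[0.4,0,18,44,0,0,0],[0.4,0,18,44,0,0,0],[0.4,0,17,43,0,0,0],[0.4,0,0,0,0,0,0],[0.4,0,0,0,0,0,0]]]'; python3 - <<'E'
from h import *
st(); 
Rt=Rtool([0,0,-1],[-0.157,-0.9875,0])
delta([0.529,-0.390,0.136],Rt)
t=cam("top"); s=cam("scene");w=cam("wrist"); cv2.imwrite("pics/w3.png",w[0])
crop(t,290,150,110,150,4,"t3"); crop(s,220,160,200,200,3,"s3"); crop(t,390,230,100,80,6,"t3b")
np.savez("c2.npz",t=np.array(t,dtype=object),s=np.array(s,dtype=object),w=np.array(w,dtype=object))
E
```

```text
time: 6.08
eef_pos: [0.5285, -0.3903, 0.2534]
tool_rot: [2.991, 1.57, 1.261]
force: [0.4, 0.2, 0.1]
finger_gap: 0.0594
t 6.08 p [ 0.5285 -0.3903  0.2534] F [0.4 0.2 0.1] gap 0.0594 j [ 0.73  0.51 -0.27  1.73  0.16  0.93  0.23]
[[ 0.     0.987 -0.158]
 [ 0.001 -0.158 -0.987]
 [-1.     0.    -0.001]]
shift mm [117.4   0.5  -0.2] rotvec [-0.001 -0.001 -0.   ] |rot|deg 0.1
```

View pics/t3.png

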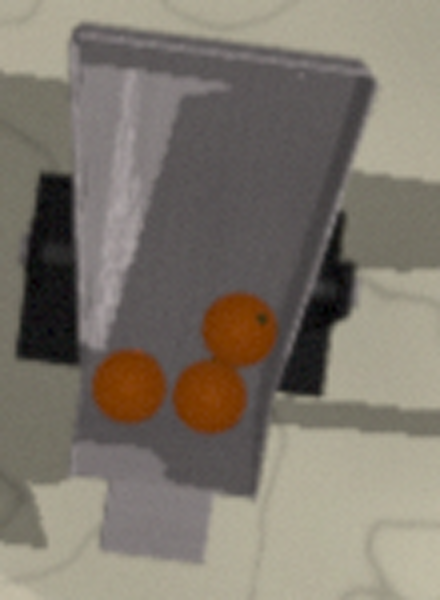

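View pics/s3.png

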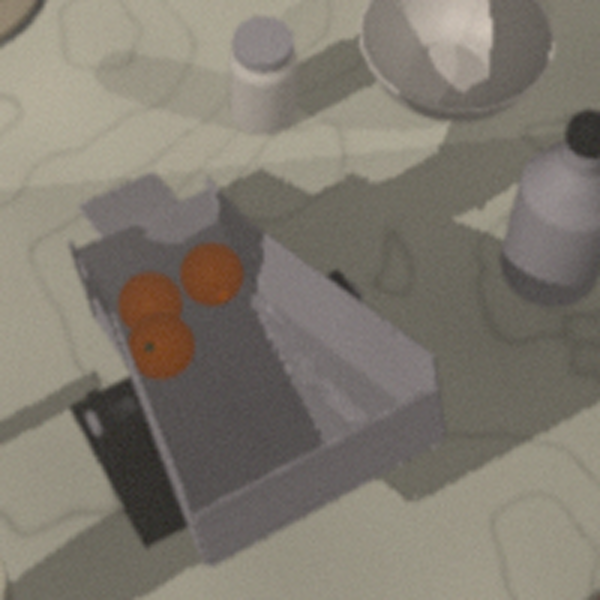

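View pics/w3.png

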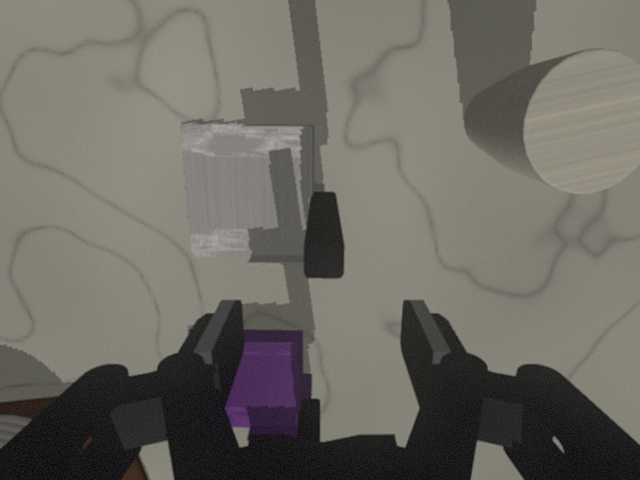

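Wrist view: handle top at (324,268), centred between the fingers. Checking with numbers, along with the bin state.

```bash
python3 - <<'E'
from h import *
z=np.load("c2.npz",allow_pickle=True);t=z['t'];s=z['s'];w=z['w']
print("handle top (w)",onz(w,[[324,277],[305,270],[344,270]],.19).round(4).tolist())
# handle mask
f=lambda p,x,y,k:[((p[0]+.5)/k-.5)+x,((p[1]+.5)/k-.5)+y]
T=lambda a,b:f((a,b),290,150,4); SB=lambda a,b:f((a,b),220,160,3)
def blobs(c,lo,hi,x0,x1,y0,y1):
    h=cv2.cvtColor(c[0],cv2.COLOR_BGR2HSV);m=cv2.inRange(h,lo,hi)
    mm=np.zeros_like(m);mm[y0:y1,x0:x1]=m[y0:y1,x0:x1]
    return mm
for n,a,b in [("A",T(129,386),SB(211,273)),("B",T(210,397),SB(150,303)),("C",T(240,329),SB(162,347)),
 ("ledgeoutL",T(101,550),SB(154,174)),("ledgeoutR",T(203,561),SB(81,208)),("narrowL",T(72,475),SB(210,180)),("narrowR",T(252,497),SB(72,243)),("wideL outer",T(75,30),SB(434,356)),("wideR outer",T(376,78),SB(190,516))]:
    p,e=tri(t,a,s,b);print(n,p.round(4),round(e,4))
E
```

```text
handle top (w) [[0.5282, -0.4004, 0.19], [0.5186, -0.3947, 0.19], [0.5395, -0.398, 0.19]]
A [ 0.5574 -0.0015  0.0975] 0.0015
B [ 0.5502 -0.0657  0.0966] 0.0005
C [ 0.6036 -0.0869  0.1154] 0.0
ledgeoutL [0.4273 0.0189 0.0904] 0.0004
ledgeoutR [ 0.4205 -0.0617  0.0927] 0.0016
narrowL [0.4872 0.0443 0.1291] 0.003
narrowR [ 0.4718 -0.0973  0.1293] 0.0008
wideL outer [0.8036 0.0462 0.2613] 0.0036
wideR outer [ 0.7846 -0.1752  0.2183] 0.0014
```

```bash
python3 -m inch '[[[0.4,-3,-5,-46,0,0,0],[0.4,-3,-5,-46,0,0,0],[0.4,-3,-5,-46,0,0,0],[0.4,-3,-5,-46,0,0,0],[0.4,-3,-5,-46,0,0,0],[0.4,-3,-5,-46,0,0,0],[0.4,-3,-5,-46,0,0,0],[0.4,-3,-5,-46,0,0,0],[0.4,0,0,0,0,0,0],[0.4,0,0,0,0,0,0],[0.4,0,0,0,0,0,0]]]'; python3 - <<'E'
from h import *
st(); w=cam("wrist"); cv2.imwrite("pics/w4.png",w[0])
np.savez("c3.npz",w=np.array(w,dtype=object))
E
```

```text
time: 7.6
eef_pos: [0.5465, -0.0223, 0.2782]
tool_rot: [-0.064, 1.57, -1.796]
force: [-0.6, -0.1, 0.4]
finger_gap: 0.0596
t 7.6 p [ 0.5465 -0.0223  0.2782] F [-0.6 -0.1  0.4] gap 0.0596 j [ 0.2   0.35 -0.35  1.94  0.15  0.88 -0.39]
[[-0.     0.987 -0.16 ]
 [-0.001 -0.16  -0.987]
 [-1.    -0.     0.001]]
```

View pics/w4.png

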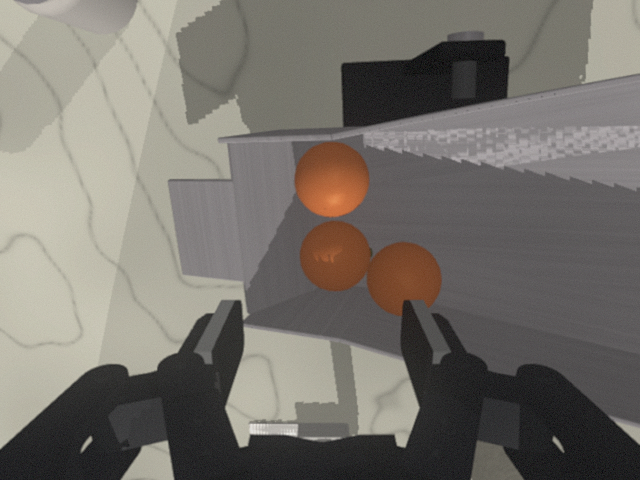

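```bash
python3 - <<'E'
from h import *
w=np.load("c3.npz",allow_pickle=True)['w']
crop(w,150,110,260,100,3,"w4a"); crop(w,150,250,260,120,3,"w4b")
E
```

```text
(no output)
```

View pics/w4a.png

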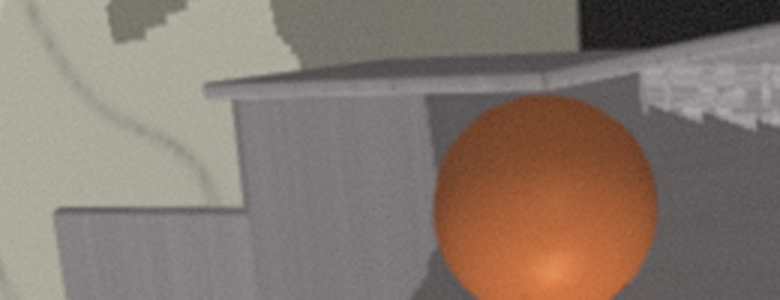

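View pics/w4b.png

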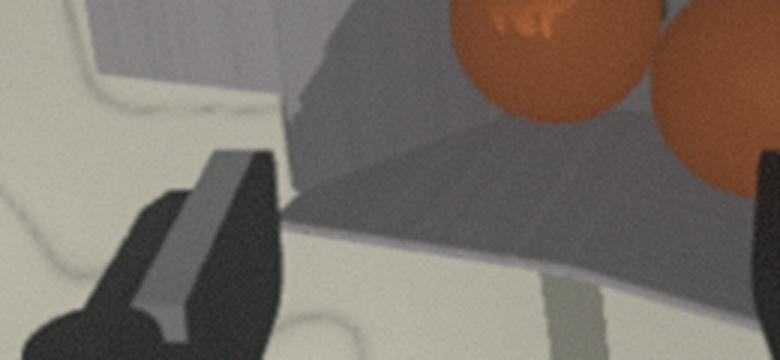

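```bash
python3 - <<'E'
from h import *
w=np.load("c3.npz",allow_pickle=True)['w']
a=lambda x,y:[(x+.5)/3-.5+150,(y+.5)/3-.5+110]
b=lambda x,y:[(x+.5)/3-.5+150,(y+.5)/3-.5+250]
for n,L,Rr,z in [("bend inner",a(548,89),b(571,263),.16),("bend outer",a(545,73),b(578,273),.16),("rimend outer",a(207,84),b(283,228),.129),("ledge outer",a(56,210),b(97,73),.0932),("ledge root",a(245,208),b(280,95),.1165)]:
    P=onz(w,[L,Rr],z);d=P[0]-P[1];print(n,P.round(4).tolist(),"mid",P.mean(0).round(4),"w",np.linalg.norm(d).round(4),"yaw",np.arctan2(-d[0],d[1]).round(4))
# balls at their heights
print(onz(w,[[332,179],[335,256],[404,277]],.096).round(4).tolist())
E
```

```text
bend inner [[0.5626, 0.035, 0.16], [0.5467, -0.1044, 0.16]] mid [ 0.5547 -0.0347  0.16  ] w 0.1403 yaw -0.1134
bend outer [[0.5625, 0.0383, 0.16], [0.548, -0.1074, 0.16]] mid [ 0.5552 -0.0345  0.16  ] w 0.1464 yaw -0.0991
rimend outer [[0.4847, 0.047, 0.129], [0.4704, -0.1002, 0.129]] mid [ 0.4776 -0.0266  0.129 ] w 0.1479 yaw -0.0967
ledge outer [[0.4273, 0.0207, 0.0932], [0.417, -0.0611, 0.0932]] mid [ 0.4222 -0.0202  0.0932] w 0.0825 yaw -0.1257
ledge root [[0.484, 0.0156, 0.1165], [0.4747, -0.0671, 0.1165]] mid [ 0.4794 -0.0258  0.1165] w 0.0832 yaw -0.1122
[[0.5585, 0.0001, 0.096], [0.551, -0.0648, 0.096], [0.6068, -0.0934, 0.096]]
```

Wrist view: ledge outer edge (168,180)–(183,274), wall bends at (333,138) and (341,338), mandarins at (332,179), (335,256), (404,277). The measured widths come out at 140 mm inner and 148 mm outer, matching the description, so the bin is fully tipped. I'll go back and grip the handle.

```bash
python3 -m inch '[[[0.4,0,5,46,0,0,0],[0.4,0,5,46,0,0,0],[0.4,0,5,46,0,0,0],[0.4,0,5,46,0,0,0],[0.4,0,5,46,0,0,0],[0.4,0,5,46,0,0,0],[0.4,0,5,46,0,0,0],[0.4,0,6,45,0,0,0],[0.4,30,0,0,0,0,0],[0.4,20,0,0,0,0,0],[0.4,0,0,0,0,0,0],[0.4,0,0,0,0,0,0]]]'; python3 - <<'E'
from h import *
Rt=Rtool([0,0,-1],[-0.158,-0.9874,0])
delta([0.5295,-0.3898,0.138],Rt)
w=cam("wrist"); crop(w,150,90,260,200,3,"w5")
np.savez("c4.npz",w=np.array(w,dtype=object))
E
```

```text
time: 9.15
eef_pos: [0.5292, -0.3906, 0.229]
tool_rot: [1.084, 1.57, -0.646]
force: [-0.0, 0.6, 0.5]
finger_gap: 0.0598
shift mm [91.   0.1 -0.8] rotvec [-0.001  0.    -0.001] |rot|deg 0.1
```

View pics/w5.png

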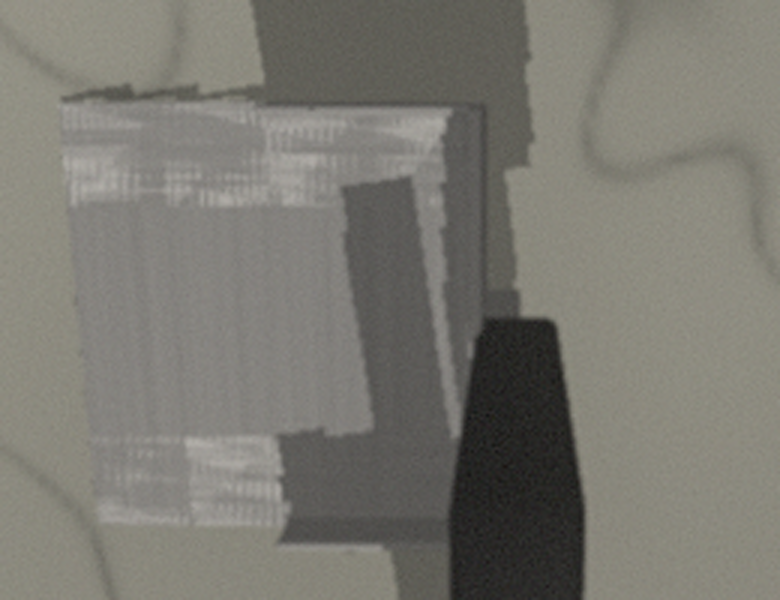

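```bash
python3 - <<'E'
from h import *
w=np.load("c4.npz",allow_pickle=True)['w']
a=lambda x,y:[(x+.5)/3-.5+150,(y+.5)/3-.5+90]
P=onz(w,[a(62,102),a(97,523)],.0025);d=P[0]-P[1];m=P.mean(0)
print(P.round(4),np.linalg.norm(d),"psi",np.arctan2(-d[0],d[1]),"mid",m.round(4))
psi=np.arctan2(-d[0],d[1]);u=np.array([np.cos(psi),np.sin(psi)]);print("grip pred",m[:2]+.135*u)
p,q=pose(); print("lip in tool (z=0)",(q.inv().apply(P-p)*1000).round(1))
E
```

```text
[[ 0.4083 -0.3038  0.0025]
 [ 0.3847 -0.4337  0.0025]] 0.1319608259518279 psi -0.1792717578814479 mid [ 0.3965 -0.3688  0.0025]
grip pred [ 0.52934392 -0.39282242]
lip in tool (z=0) [[ 226.6 -133.7  -66.5]
 [ 226.7 -136.3   65.5]]
```

```bash
python3 -m inch '[[[0.4,30,0,1,0.02,0,0],[0.4,30,0,0,0,0,0],[0.4,20,0,0,0,0,0],[0.4,10,0,0,0,0,0],[0.4,1,0,0,0,0,0],[-1,0,0,0,0,0,0],[-1,0,0,0,0,0,0],[-1,0,0,0,0,0,0],[-1,0,0,0,0,0,0]]]' 110; python3 - <<'E'
from h import *
st()
w=cam("wrist"); cv2.imwrite("pics/w6.png",w[0])
np.savez("c5.npz",w=np.array(w,dtype=object))
E
```

```text
time: 10.32
eef_pos: [0.5296, -0.3913, 0.1384]
tool_rot: [1.156, 1.569, -0.594]
force: [0.1, 0.3, 5.9]
finger_gap: 0.0207
t 10.32 p [ 0.5296 -0.3913  0.1384] F [0.1 0.3 5.9] gap 0.0207 j [ 0.7   0.63 -0.22  1.83  0.2   0.7   0.18]
[[ 0.002  0.984 -0.178]
 [-0.001 -0.178 -0.984]
 [-1.     0.002  0.001]]
```

View pics/w6.png

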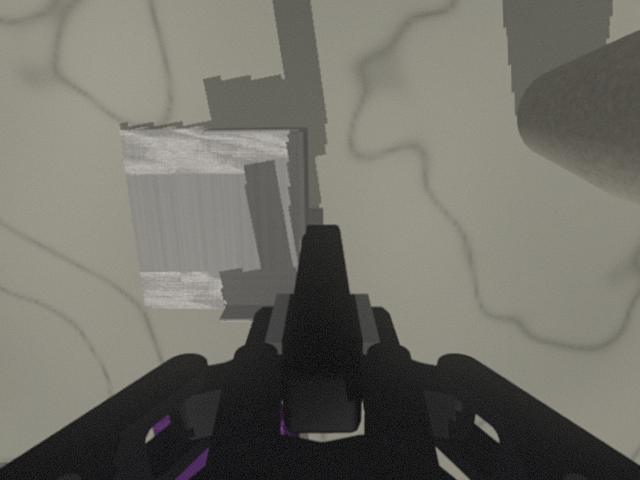

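Handle gripped: gap 20.7 mm, handle centred at (323,330), lip corners at (121,125) and (145,307). Now I'll calibrate the lip in the tool frame and plan the entry.

```bash
cat >> h.py <<'E'
PSI=-0.108
u3=np.array([np.cos(PSI),np.sin(PSI),0]);zz=np.array([0,0,1.]);v3=np.cross(zz,u3)
TH=0.36
fx3=u3*np.cos(TH)+zz*np.sin(TH); fz3=-u3*np.sin(TH)+zz*np.cos(TH)
COR=np.array([0.550,-0.0340,0.0608])
LIP=np.array([0.1384,-0.135,0.0])
def Rsc(phi,psi=PSI):
    u=np.array([np.cos(psi),np.sin(psi),0])
    return R.from_matrix(np.c_[u*np.sin(phi)-zz*np.cos(phi),u*np.cos(phi)+zz*np.sin(phi),-np.cross(zz,u)])
def way(fx,fz,phi,lat=0,go=True):
    L=COR+fx3*fx/1000+fz3*fz/1000+v3*lat/1000; Rt=Rsc(phi);P=L-Rt.apply(LIP)
    print("TCP",P.round(4),end=" ");delta(P,Rt)
def where():
    p,q=pose();L=p+q.apply(LIP)-COR;y=q.as_matrix()[:,1]
    print("lip fx %.1f fz %.1f lat %.1f"%tuple(1000*np.array([L@fx3,L@fz3,L@v3])),"phi %.3f psi %.3f"%(np.arcsin(y[2]),np.arctan2(y[1],y[0])),"F",sense()['force'].round(1),"t",round(sense()['time'],2),"gap",round(sense()['finger_gap'],4))
E
python3 - <<'E'
from h import *
w=np.load("c5.npz",allow_pickle=True)['w']
P=onz(w,[[121,125],[145,308]],.0025);p,q=pose();d=P[0]-P[1]
print(P.round(4),np.linalg.norm(d),(q.inv().apply(P-p)*1000).round(1))
print(q.as_matrix()[:,2]@np.array([1,0,0]))
way(118,150,.39);way(118,25,.39);way(115,2,.39)
E
```

```text
[[ 0.41   -0.3003  0.0025]
 [ 0.385  -0.4332  0.0025]] 0.13522044052804888 [[ 135.6 -134.2  -68.4]
 [ 135.7 -135.1   66.8]]
-0.17811320770375078
TCP [ 0.6791 -0.048   0.4221] shift mm [-283.8   86.4 -364.3] rotvec [-0.07   0.015  0.388] |rot|deg 22.6
TCP [ 0.7229 -0.0527  0.3051] shift mm [-166.7  130.1 -367.5] rotvec [-0.07   0.015  0.388] |rot|deg 22.6
TCP [ 0.7281 -0.0533  0.2825] shift mm [-144.2  135.4 -367.9] rotvec [-0.07   0.015  0.388] |rot|deg 22.6
```

```bash
sed -i 's/LIP=np.array(\[0.1384,-0.135,0.0\])/LIP=np.array([0.1384,-0.135,-0.0005])/' h.py; python3 -m inch '[[[-1,-20,0,0,0,0,0],[-1,-50,0,0,0,0,0],[-1,-60,0,0,0,0,0],[-1,-60,0,0,0,0,0],[-1,-60,0,0,0,0,0],[-1,-60,0,0,0,0,0],[-1,0,0,0,-0.023,0.005,0.13],[-1,0,0,0,-0.023,0.005,0.13],[-1,0,0,0,-0.024,0.005,0.13],[-1,0,0,0,0,0,0]]]'; python3 - <<'E'
from h import *
st(); way(118,150,.39); where()
E
```

```text
time: 11.62
eef_pos: [0.526, -0.3914, 0.4466]
tool_rot: [1.574, 1.183, -0.108]
force: [0.5, 0.3, -2.3]
finger_gap: 0.0209
t 11.62 p [ 0.526  -0.3914  0.4466] F [ 0.5  0.3 -2.3] gap 0.0209 j [ 0.93  0.24 -0.36  1.72 -0.13  0.86  0.55]
[[ 0.376  0.92  -0.111]
 [-0.041 -0.103 -0.994]
 [-0.926  0.378 -0.001]]
TCP [ 0.679  -0.0485  0.4221] shift mm [  66.3   96.2 -357.7] rotvec [-0.003 -0.     0.003] |rot|deg 0.2
lip fx 18.5 fz 213.9 lat -356.9 phi 0.387 psi -0.111 F [ 0.5  0.3 -2.3] t 11.62 gap 0.0209
```

```bash
python3 -m inch '[[[-1,0,14,-51,0,0,0],[-1,0,14,-51,0,0,0],[-1,0,14,-51,0,0,0],[-1,0,14,-51,0,0,0],[-1,0,14,-51,0,0,0],[-1,0,13,-51,0,0,0],[-1,0,13,-52,0,0,0],[-1,20,0,0,-0.003,0,0.003],[-1,20,0,0,0,0,0],[-1,0,0,0,0,0,0],[-1,0,0,0,0,0,0]]]'; python3 - <<'E'
from h import *
way(118,80,.39); where()
w=cam("wrist"); cv2.imwrite("pics/w7.png",w[0])
t=cam("top");crop(t,280,130,140,180,3,"t7")
E
```

```text
time: 13.0
eef_pos: [0.6711, -0.0471, 0.4473]
tool_rot: [1.57, 1.178, -0.107]
force: [0.6, -0.1, -2.4]
finger_gap: 0.0208
TCP [ 0.7035 -0.0512  0.3566] shift mm [96.3 -4.5  0.6] rotvec [ 0.001 -0.    -0.003] |rot|deg 0.2
lip fx 119.7 fz 176.1 lat 0.4 phi 0.393 psi -0.106 F [ 0.6 -0.1 -2.4] t 13.0 gap 0.0208
```

View pics/w7.png

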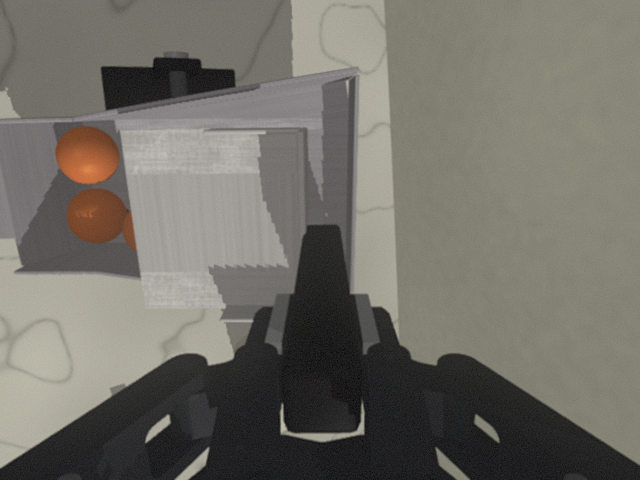

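View pics/t7.png

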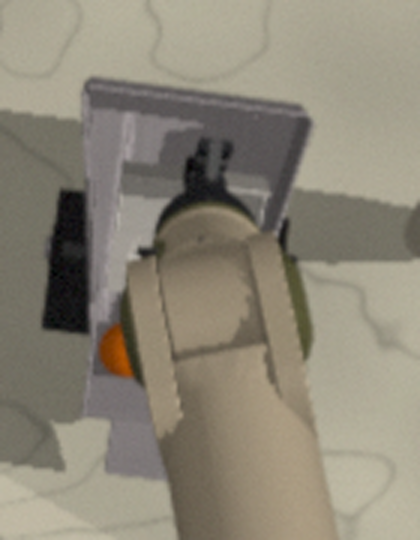

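Wrist view: the pan covers the bin floor upslope, lip edge (120,125)–(147,305), mandarins ahead at (87,155), (97,215), (130,235). Lowering.

```bash
python3 -m inch '[[[-1,35,-1,0,0,0,0],[-1,35,-1,0,0,0,0],[-1,35,-1,0,0,0,0],[-1,35,-1,0,0,0,0],[-1,10,0,0,0,0,0],[-1,0,0,0,0,0,0],[-1,0,0,0,0,0,0]]]'; python3 - <<'E'
from h import *
way(115,3,.39); where()
w=cam("wrist"); cv2.imwrite("pics/w8.png",w[0])
s=cam("scene");crop(s,200,140,220,220,3,"s8")
E
```

```text
time: 13.98
eef_pos: [0.7248, -0.0519, 0.3091]
tool_rot: [1.571, 1.175, -0.105]
force: [0.3, 0.4, -3.2]
finger_gap: 0.0205
TCP [ 0.7277 -0.0538  0.2835] shift mm [24.8 -7.   1.5] rotvec [ 0.003 -0.001 -0.006] |rot|deg 0.4
lip fx 122.0 fz 27.3 lat 1.3 phi 0.396 psi -0.105 F [ 0.3  0.4 -3.2] t 13.97 gap 0.0205
```

View pics/w8.png

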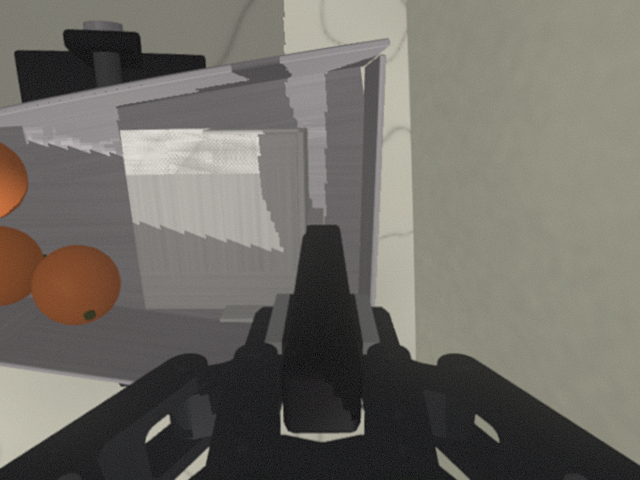

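View pics/s8.png

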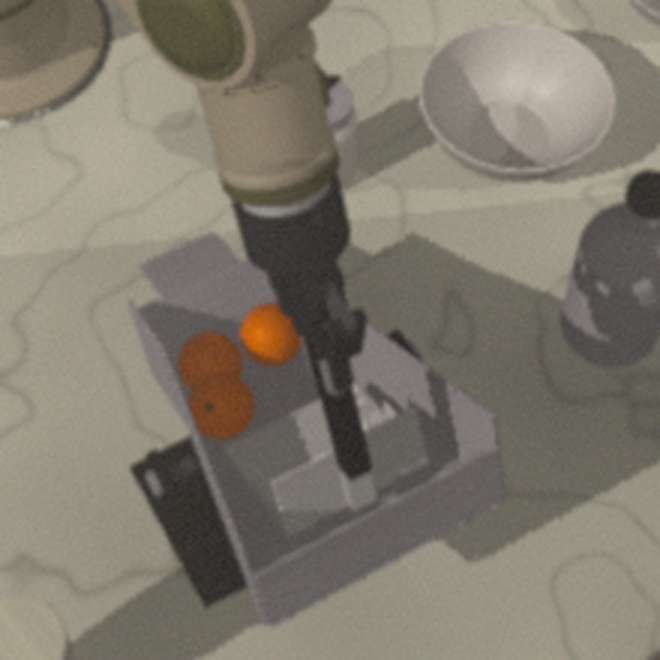

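```bash
python3 -m inch '[[[-1,10,-2,1.5,0.003,0,-0.006],[-1,8,-2,0,0,0,0],[-1,3,-1,0,0,0,0],[-1,0,0,0,0,0,0]]]'; python3 - <<'E'
from h import *
where(); way(100,2,.39)
E
python3 -m inch '[[[-1,1.5,0,0,0,0,0],[-1,0,0,0,0,0,0]]]'; python3 - <<'E'
from h import *
where(); way(60,1,.39)
E
```

```text
time: 14.58
eef_pos: [0.7275, -0.0536, 0.2851]
tool_rot: [1.573, 1.185, -0.105]
force: [0.2, 0.0, -1.4]
finger_gap: 0.0205
lip fx 114.8 fz 5.1 lat 0.3 phi 0.386 psi -0.108 F [ 0.2  0.  -1.4] t 14.57 gap 0.0205
TCP [ 0.7141 -0.0523  0.2772] shift mm [  2.2 -15.4   0.1] rotvec [-0.    -0.001  0.004] |rot|deg 0.2
time: 14.82
eef_pos: [0.7283, -0.0538, 0.2845]
tool_rot: [1.573, 1.183, -0.105]
force: [-0.3, 0.4, -2.5]
finger_gap: 0.021
lip fx 115.5 fz 4.1 lat 0.2 phi 0.387 psi -0.108 F [-0.3  0.4 -2.5] t 14.82 gap 0.021
TCP [ 0.6772 -0.0483  0.2622] shift mm [  1.2 -55.9   0. ] rotvec [-0.    -0.001  0.003] |rot|deg 0.2
```

```bash
python3 -m inch '[[[-1,1,-5,0,0,0,0],[-1,0.5,-7,0,0,0,0],[-1,0,-7,0,0,0,0],[-1,0,-7,0,0,0,0],[-1,0,-7,0,0,0,0],[-1,0,0,0,0,0,0]]]'; python3 - <<'E'
from h import *
where(); way(45,1,.39)
w=cam("wrist"); cv2.imwrite("pics/w9.png",w[0])
E
```

```text
time: 15.58
eef_pos: [0.6979, -0.0505, 0.2704]
tool_rot: [1.573, 1.184, -0.106]
force: [1.3, 0.1, -3.2]
finger_gap: 0.0208
lip fx 81.9 fz 1.7 lat 0.1 phi 0.387 psi -0.108 F [ 1.3  0.1 -3.2] t 15.57 gap 0.0208
TCP [ 0.6633 -0.0468  0.2569] shift mm [ -0.7 -37.3   0. ] rotvec [ 0.    -0.001  0.003] |rot|deg 0.2
```

View pics/w9.png

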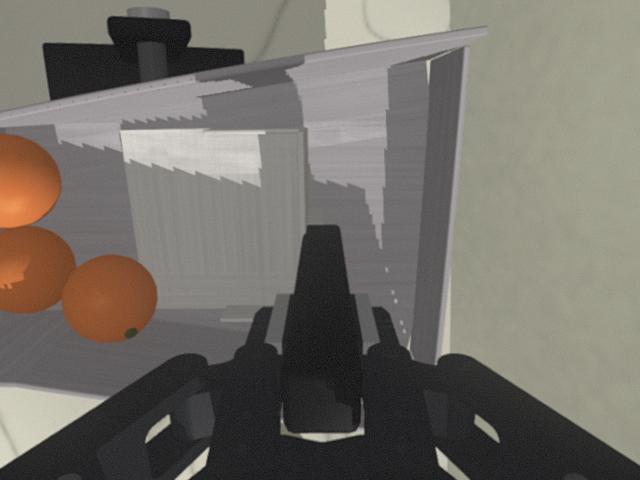

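Lip (122,130)–(145,308) is just reaching the nearest mandarin (110,298), with no floor contact yet. Continuing gently.

```bash
python3 -m inch '[[[-1,0.5,-5,0,0,0,0],[-1,0.5,-5,0,0,0,0],[-1,0,-5,0,0,0,0],[-1,0,-5,0,0,0,0]]]'; python3 - <<'E'
from h import *
where()
w=cam("wrist"); cv2.imwrite("pics/w10.png",w[0])
E
```

```text
time: 16.12
eef_pos: [0.6807, -0.0484, 0.2627]
tool_rot: [1.574, 1.182, -0.104]
force: [1.6, 1.1, 3.9]
finger_gap: 0.0207
lip fx 63.3 fz 0.4 lat 0.5 phi 0.389 psi -0.108 F [1.6 1.1 3.9] t 16.12 gap 0.0207
```

View pics/w10.png

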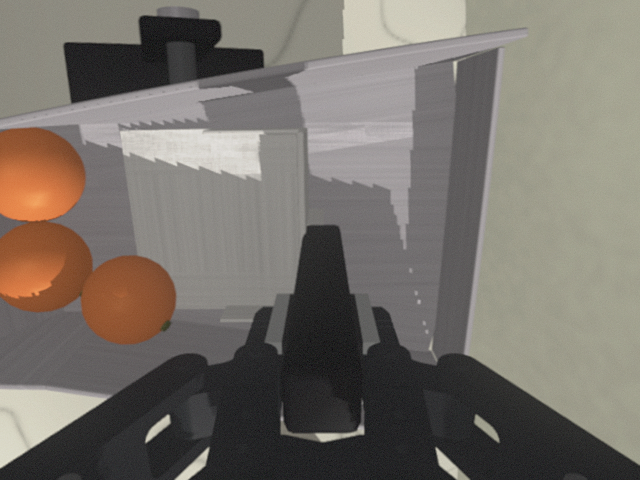

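```bash
python3 -m inch '[[[-1,-0.2,-5,0,0,0,0],[-1,-0.1,-5,0,0,0,0],[-1,-0.2,-5,0,0,0,0],[-1,-0.1,-5,0,0,0,0]]]'; python3 - <<'E'
from h import *
where()
w=cam("wrist"); cv2.imwrite("pics/w11.png",w[0])
E
```

```text
time: 16.68
eef_pos: [0.6619, -0.0466, 0.2555]
tool_rot: [1.574, 1.182, -0.105]
force: [2.3, 0.4, 5.8]
finger_gap: 0.0208
lip fx 42.9 fz 0.3 lat 0.2 phi 0.388 psi -0.108 F [2.3 0.4 5.8] t 16.68 gap 0.0208
```

View pics/w11.png

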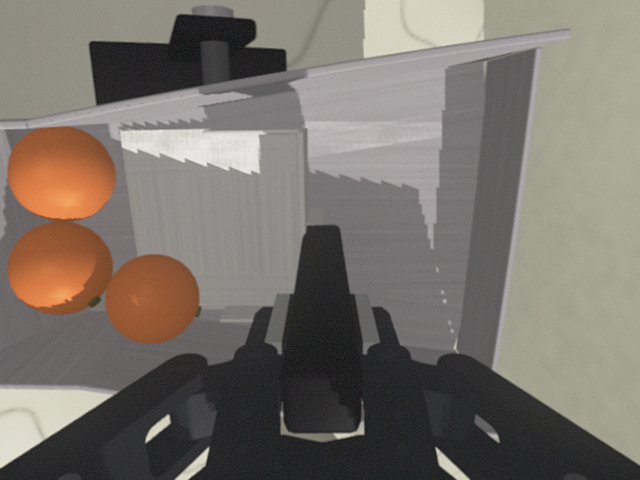

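```bash
python3 -m inch '[[[-1,-0.2,-4,0,0,0,0],[-1,-0.1,-4,0,0,0,0],[-1,-0.2,-4,0,0,0,0],[-1,-0.1,-3,0,0,0,0]]]'; python3 - <<'E'
from h import *
where()
w=cam("wrist"); cv2.imwrite("pics/w12.png",w[0])
E
```

```text
time: 17.23
eef_pos: [0.6477, -0.0451, 0.25]
tool_rot: [1.574, 1.183, -0.105]
force: [3.1, -1.0, 6.9]
finger_gap: 0.0206
lip fx 27.6 fz 0.4 lat 0.2 phi 0.388 psi -0.108 F [ 3.1 -1.   6.9] t 17.23 gap 0.0206
```

View pics/w12.png

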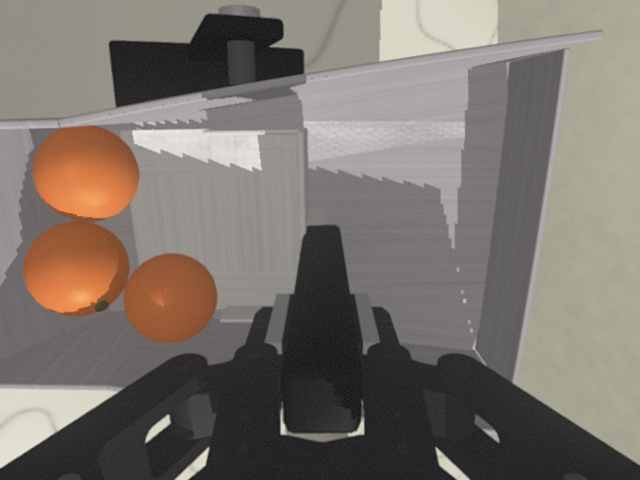

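```bash
python3 -m inch '[[[-1,-0.2,-3,0,0,0,0],[-1,-0.1,-3,0,0,0,0],[-1,-0.1,-3,0,0,0,0],[-1,-0.1,-3,0,0,0,0]]]'; python3 - <<'E'
from h import *
where()
w=cam("wrist"); cv2.imwrite("pics/w13.png",w[0])
E
```

```text
time: 17.77
eef_pos: [0.6362, -0.0438, 0.2457]
tool_rot: [1.573, 1.184, -0.105]
force: [2.9, -0.4, 4.7]
finger_gap: 0.0209
lip fx 15.0 fz 0.5 lat 0.2 phi 0.387 psi -0.108 F [ 2.9 -0.4  4.7] t 17.77 gap 0.0209
```

View pics/w13.png

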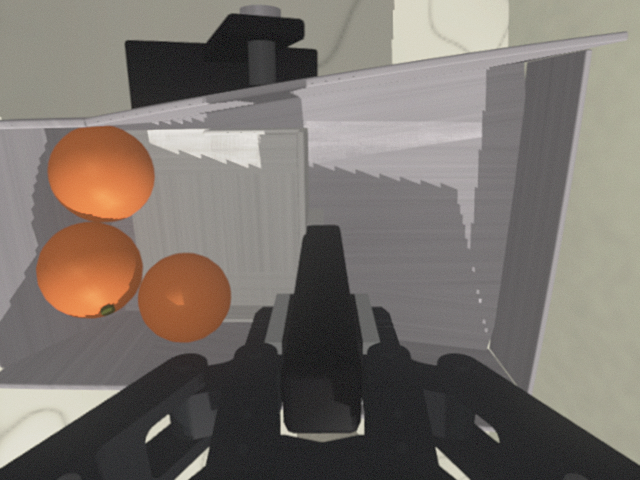

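```bash
python3 -m inch '[[[-1,-0.1,-3,0,0,0,0],[-1,-0.1,-3,0,0,0,0],[-1,-0.1,-3,0,0,0,0],[-1,0,-2,0,0,0,0],[-1,0,0,0,0,0,0]]]'; python3 - <<'E'
from h import *
where()
w=cam("wrist"); cv2.imwrite("pics/w14.png",w[0])
s=cam("scene");crop(s,200,140,220,220,3,"s14")
E
```

```text
time: 18.45
eef_pos: [0.6254, -0.0429, 0.2414]
tool_rot: [1.572, 1.185, -0.107]
force: [2.2, -1.2, 0.5]
finger_gap: 0.0207
lip fx 3.3 fz 0.5 lat -0.1 phi 0.386 psi -0.108 F [ 2.2 -1.2  0.5] t 18.45 gap 0.0207
```

View pics/w14.png

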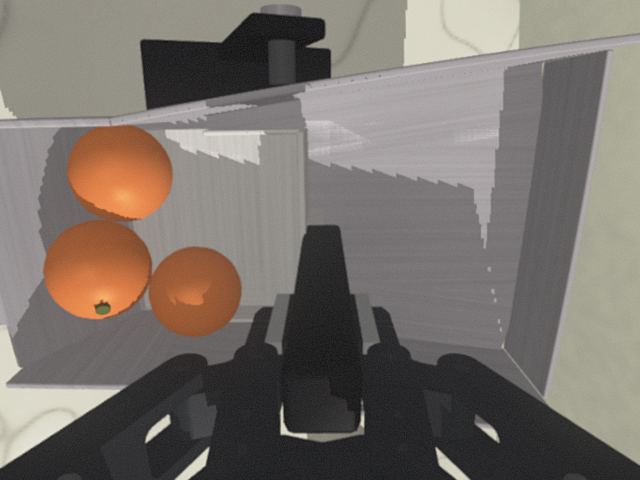

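View pics/s14.png

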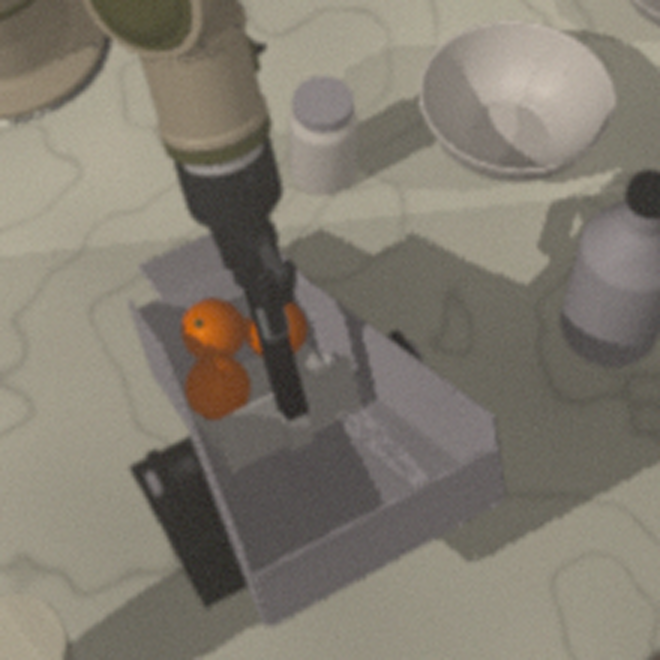

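All three mandarins sit on the pan's area ((120,172), (98,268), (195,290)) with the lip at the end wall. Next is the nose-up roll with the lip following the leaning end wall; computing increments.

```bash
python3 - <<'E'
from h import *
def wp(phi):
    b=TH-phi; fz=0.122*np.sin(max(b,0))+.003*min(1,(.386-phi)/.1)+0.0005; fx=-fz*np.tan(np.pi/6)+.0038
    Rt=Rsc(phi);L=COR+fx3*fx+fz3*fz+v3*0; return L-Rt.apply(LIP),Rt
p,q=pose()
for phi in [.32,.24,.16,.08,0,-.08,-.16,-.24,-.3]:
    P,Q=wp(phi);print(phi,(q.inv().apply(P-p)*1000).round(1),(q.inv()*Q).as_rotvec().round(3),P.round(3)); p,q=P,Q
E
```

```text
0.32 [ 2.2  5.1 -0.2] [-0.    -0.    -0.066] [ 0.631 -0.043  0.241]
0.24 [ 0.7  4.  -0. ] [ 0.   -0.   -0.08] [ 0.635 -0.044  0.242]
0.16 [2.3 4.  0. ] [ 0.    0.   -0.08] [ 0.639 -0.044  0.241]
0.08 [ 3.   3.4 -0. ] [-0.   -0.   -0.08] [ 0.643 -0.045  0.238]
0 [3.8 2.9 0. ] [ 0.    0.   -0.08] [ 0.646 -0.045  0.235]
-0.08 [ 4.6  2.6 -0. ] [-0.    0.   -0.08] [ 0.649 -0.045  0.23 ]
-0.16 [5.5 2.4 0. ] [ 0.   -0.   -0.08] [ 0.651 -0.045  0.224]
-0.24 [6.4 2.4 0. ] [-0.    0.   -0.08] [ 0.652 -0.046  0.218]
-0.3 [ 5.4  1.9 -0. ] [ 0.   -0.   -0.06] [ 0.653 -0.046  0.212]
```

```bash
python3 -m inch '[[[-1,1,2.5,0,0,0,-0.033],[-1,1,2.5,0,0,0,-0.033],[-1,0.4,2,0,0,0,-0.04],[-1,0.4,2,0,0,0,-0.04],[-1,1,2,0,0,0,-0.04],[-1,1,2,0,0,0,-0.04]]]'; python3 - <<'E'
from h import *
where()
w=cam("wrist"); cv2.imwrite("pics/w15.png",w[0])
E
```

```text
time: 19.3
eef_pos: [0.6386, -0.0445, 0.2399]
tool_rot: [1.575, 1.414, -0.104]
force: [0.6, -0.7, -5.6]
finger_gap: 0.0206
lip fx -13.6 fz 27.9 lat -0.3 phi 0.156 psi -0.108 F [ 0.6 -0.7 -5.6] t 19.3 gap 0.0206
```

View pics/w15.png

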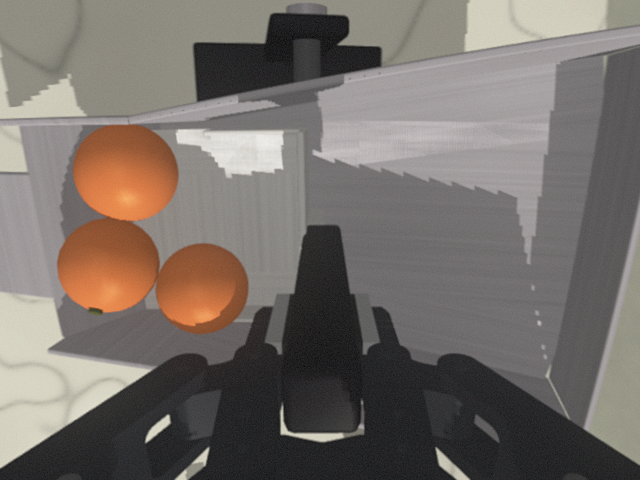

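Mandarins are riding on the pan, now at (126,172), (108,265) and (202,287). Continuing the nose-up roll.

```bash
python3 -m inch '[[[-1,1.5,1.7,0,0,0,-0.04],[-1,1.5,1.7,0,0,0,-0.04],[-1,1.9,1.5,0,0,0,-0.04],[-1,1.9,1.5,0,0,0,-0.04],[-1,2.3,1.3,0,0,0,-0.04],[-1,2.3,1.3,0,0,0,-0.04]]]'; python3 - <<'E'
from h import *
where()
w=cam("wrist"); cv2.imwrite("pics/w16.png",w[0])
E
```

```text
time: 20.1
eef_pos: [0.654, -0.0448, 0.2344]
tool_rot: [-1.607, 1.503, 2.997]
force: [7.6, -1.7, 23.3]
finger_gap: 0.0208
lip fx -21.3 fz 55.7 lat 1.3 phi -0.068 psi -0.108 F [ 7.6 -1.7 23.3] t 20.1 gap 0.0208
```

View pics/w16.png

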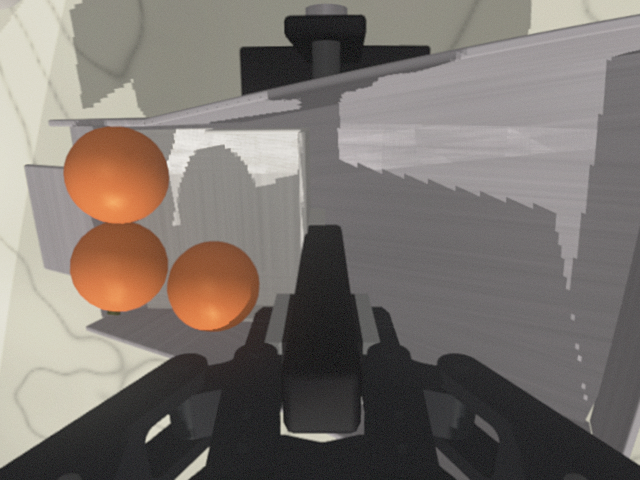

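Force rose to 23 N, so I'll relieve it with a small lift and look.

```bash
python3 -m inch '[[[-1,-2,0,0,0,0,0],[-1,-2,0,1,0,0,0],[-1,0,0,0,0,0,0]]]'; python3 - <<'E'
from h import *
where(); print(sense()['moment'])
w=cam("wrist"); cv2.imwrite("pics/w17.png",w[0])
s=cam("scene");crop(s,200,140,220,220,3,"s17")
E
```

```text
time: 20.52
eef_pos: [0.6487, -0.0465, 0.2336]
tool_rot: [-1.579, 1.49, 3.025]
force: [0.2, -0.7, -5.4]
finger_gap: 0.0205
lip fx -27.2 fz 59.1 lat -1.2 phi -0.081 psi -0.108 F [ 0.2 -0.7 -5.4] t 20.52 gap 0.0205
[-0.07962841 -0.50930611  0.04752531]
```

View pics/w17.png

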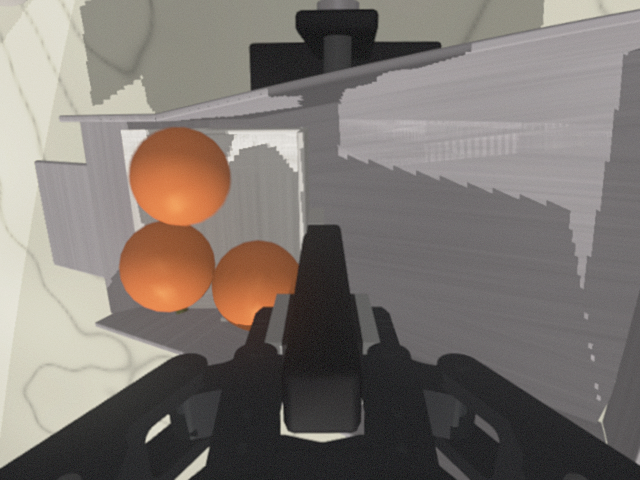

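View pics/s17.png

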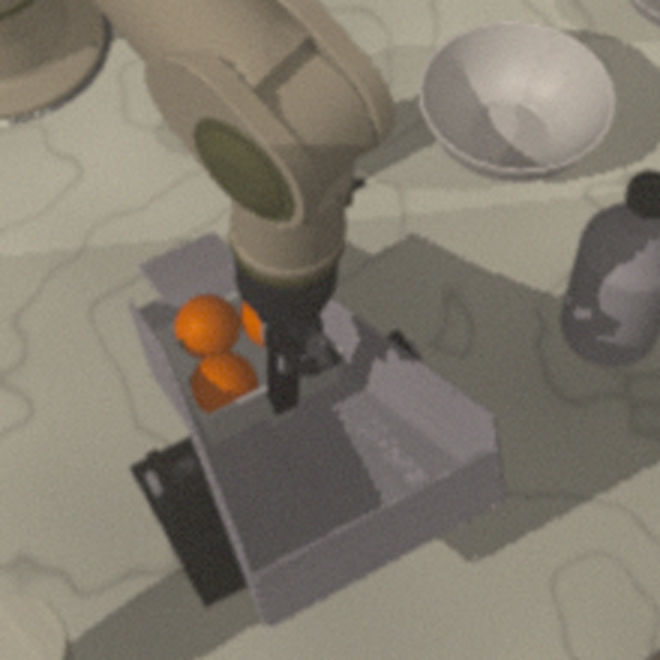

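All three have rolled back into the pan ((180,176), (167,267), (257,283)) and contact is gone (−5.4 N is the load). Lifting, then more nose-up.

```bash
python3 -m inch '[[[-1,-5,0,0,0,0,0],[-1,-8,1,0,0,0,-0.01],[-1,-9,1,0,0,0,-0.02],[-1,-9,2,0,0,0,-0.03],[-1,-9,2,0,0,0,-0.03],[-1,-9,2,0,0,0,-0.03],[-1,-10,0,0,0,0,-0.03],[-1,-10,0,0,0,0,0],[-1,-12,0,0,0,0,0],[-1,-12,0,0,0,0,0]]]'; python3 - <<'E'
from h import *
where();st()
w=cam("wrist"); cv2.imwrite("pics/w18.png",w[0])
E
```

```text
time: 21.88
eef_pos: [0.6727, -0.0489, 0.3262]
tool_rot: [-1.575, 1.343, 3.03]
force: [-0.0, -0.4, -5.4]
finger_gap: 0.0209
lip fx 20.1 fz 164.6 lat -1.0 phi -0.228 psi -0.108 F [-0.  -0.4 -5.4] t 21.88 gap 0.0209
t 21.88 p [ 0.6727 -0.0489  0.3262] F [-0.  -0.4 -5.4] gap 0.0209 j [ 0.25  0.6  -0.44  1.42  0.19  1.4  -0.31]
[[-0.225  0.968 -0.108]
 [ 0.025 -0.105 -0.994]
 [-0.974 -0.226 -0.001]]
```

View pics/w18.png

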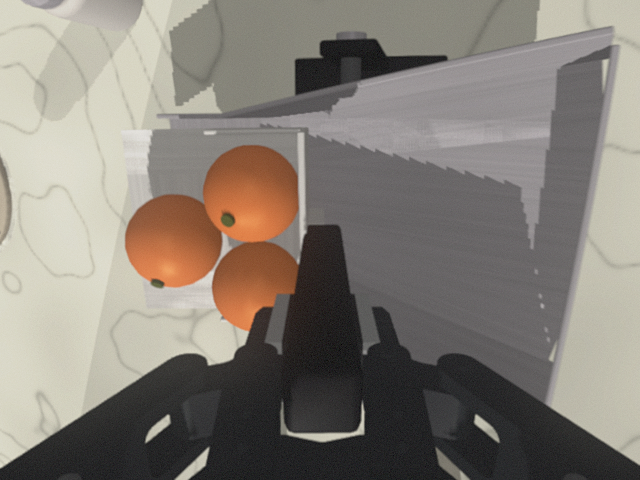

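Step 2 looks achieved: two mandarins at the back wall ((252,193), (257,285)) and one nested in front ((173,240)). Raise and tilt back a bit more before carrying.

```bash
python3 -m inch '[[[-1,-10,0,0,0,0,-0.02],[-1,-20,0,0,0,0,-0.02],[-1,-28,0,0,0,0,-0.02],[-1,-28,0,0,0,0,-0.01],[-1,-20,0,0,0,0,0],[-1,-10,0,0,0,0,0],[-1,0,0,0,0,0,0]]]'; python3 - <<'E'
from h import *
where();st()
E
```

```text
time: 22.8
eef_pos: [0.704, -0.0522, 0.437]
tool_rot: [-1.574, 1.273, 3.03]
force: [0.7, -0.8, -4.8]
finger_gap: 0.0207
lip fx 86.2 fz 270.5 lat -1.0 phi -0.298 psi -0.107 F [ 0.7 -0.8 -4.8] t 22.8 gap 0.0207
t 22.8 p [ 0.704  -0.0522  0.437 ] F [ 0.7 -0.8 -4.8] gap 0.0207 j [ 0.22  0.62 -0.43  1.11  0.16  1.74 -0.28]
[[-0.292  0.95  -0.108]
 [ 0.033 -0.103 -0.994]
 [-0.956 -0.294 -0.001]]
```

```bash
python3 -m inch '[[[-1,0,0,-12,-0.016,-0.005,0.02],[-1,0,0,-24,-0.033,-0.009,0.02],[-1,0,0,-34,-0.047,-0.013,0],[-1,0,0,-42,-0.058,-0.016,0],[-1,0,0,-44,-0.061,-0.017,0],[-1,0,0,-44,-0.061,-0.017,0],[-1,0,0,-44,-0.061,-0.017,0],[-1,0,0,-44,-0.061,-0.017,0]]]'; python3 - <<'E'
from h import *
where();st()
E
```

```text
time: 23.8
eef_pos: [0.6824, 0.2368, 0.4362]
tool_rot: [-1.561, 1.312, -2.821]
force: [0.8, -0.0, -5.7]
finger_gap: 0.0207
lip fx 51.2 fz 275.9 lat 216.3 phi -0.259 psi 0.310 F [ 0.8 -0.  -5.7] t 23.8 gap 0.0207
t 23.8 p [0.6824 0.2368 0.4362] F [ 0.8 -0.  -5.7] gap 0.0207 j [-0.15  0.65 -0.54  1.09  0.24  1.73 -0.31]
[[-0.243  0.921  0.306]
 [-0.081  0.295 -0.952]
 [-0.967 -0.256  0.003]]
```

```bash
python3 -m inch '[[[-1,0,0,-44,-0.061,-0.017,0],[-1,0,0,-44,-0.061,-0.017,0],[-1,0,0,-44,-0.061,-0.017,0],[-1,0,0,-40,-0.055,-0.015,0],[-1,0,0,-30,-0.042,-0.011,0],[-1,0,0,-20,-0.028,-0.008,0],[-1,0,0,-10,-0.014,-0.004,0],[-1,0,0,0,0,0,0]]]'; cat >> h.py <<'E'
BOWL=np.array([0.456,0.386,0.0])
def wb(off,z,phi,psi=0.65,lat=0):
    u=np.array([np.cos(psi),np.sin(psi),0]);L=BOWL+u*off+np.array([0,0,z])+np.cross(zz,u)*lat;Rt=Rsc(phi,psi);P=L-Rt.apply(LIP)
    print("TCP",P.round(4),end=" ");delta(P,Rt);return P,Rt
E
python3 - <<'E'
from h import *
where();st(); wb(.06,.22,-.2); wb(.06,.12,-.1); wb(.06,.1,0)
w=cam("wrist"); cv2.imwrite("pics/w19.png",w[0])
E
```

```text
time: 24.8
eef_pos: [0.5843, 0.4417, 0.4353]
tool_rot: [-1.544, 1.31, -2.475]
force: [-0.4, -0.0, -5.6]
finger_gap: 0.0207
lip fx -32.8 fz 306.9 lat 363.5 phi -0.261 psi 0.638 F [-0.4 -0.  -5.6] t 24.8 gap 0.0207
t 24.8 p [0.5843 0.4417 0.4353] F [-0.4 -0.  -5.6] gap 0.0207 j [-0.44  0.68 -0.61  1.06  0.29  1.76 -0.33]
[[-0.203  0.776  0.597]
 [-0.16   0.575 -0.802]
 [-0.966 -0.258  0.007]]
TCP [0.6313 0.5186 0.3288] shift mm [ 81.1 108.2 -34.4] rotvec [-0.011  0.005  0.061] |rot|deg 3.6
TCP [0.622  0.5116 0.2442] shift mm [165.8 118.8 -34.9] rotvec [-0.011  0.005  0.161] |rot|deg 9.3
TCP [0.6115 0.5036 0.2384] shift mm [174.9 107.6 -34.8] rotvec [-0.011  0.006  0.261] |rot|deg 15.0
```

View pics/w19.png

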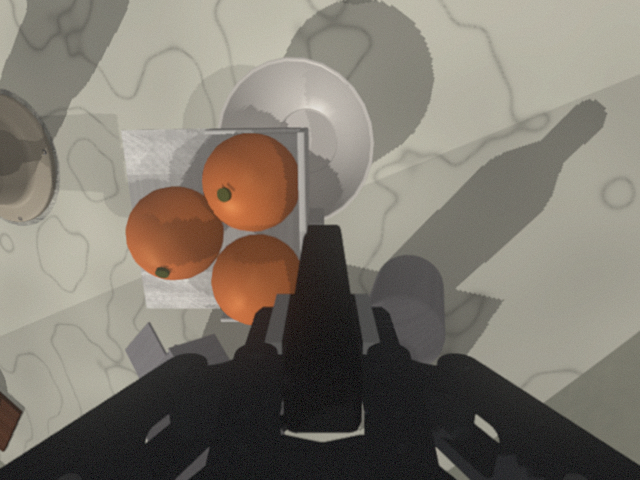

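```bash
python3 - <<'E'
from h import *
# bowl check from saved picture
import cv2
p,q=pose(); d=vision.get_image("wrist")
T=np.eye(4);T[:3,:3]=q.as_matrix();T[:3,3]=p;M=T@d['tool_from_camera'];c=(None,d['camera_matrix'],d['dist_coeffs'],M[:3,:3],M[:3,3])
print(proj(c,[[BOWL[0]+.105*np.cos(a),BOWL[1]+.105*np.sin(a),.075] for a in np.arange(0,6.28,np.pi/4)]).round(0).tolist())
E
python3 -m inch '[[[-1,6,6,-3,-0.003,0.001,0.005],[-1,10,14,-5,-0.003,0.001,0.01],[-1,12,20,-5,-0.003,0.001,0.01],[-1,14,22,-6,-0.002,0.001,0.01],[-1,14,20,-6,0,0.001,0.01],[-1,12,16,-5,0,0,0.01],[-1,8,8,-4,0,0,0.005],[-1,4,2,0,0,0,0],[-1,0,0,0,0,0,0]]]'; python3 - <<'E'
from h import *
st(); wb(.06,.22,-.2); wb(.06,.115,-.1)
w=cam("wrist"); cv2.imwrite("pics/w20.png",w[0])
t=cam("top");crop(t,90,150,200,160,4,"t20")
E
```

```text
[[356.0, 197.0], [374.0, 133.0], [340.0, 72.0], [277.0, 57.0], [228.0, 94.0], [218.0, 155.0], [249.0, 207.0], [304.0, 225.0]]
time: 26.02
eef_pos: [0.6334, 0.5203, 0.3327]
tool_rot: [-1.573, 1.37, -2.495]
force: [0.4, 0.3, -4.5]
finger_gap: 0.0205
t 26.02 p [0.6334 0.5203 0.3327] F [ 0.4  0.3 -4.5] gap 0.0205 j [-0.51  0.82 -0.59  0.99  0.36  1.62 -0.35]
[[-0.159  0.781  0.604]
 [-0.12   0.592 -0.797]
 [-0.98  -0.2   -0.   ]]
TCP [0.6313 0.5186 0.3288] shift mm [ 4.3 -1.9  0.1] rotvec [-0.001 -0.001  0.001] |rot|deg 0.1
TCP [0.622  0.5116 0.2392] shift mm [94.4  4.6  0.1] rotvec [-0.001 -0.001  0.101] |rot|deg 5.8
```

View pics/w20.png

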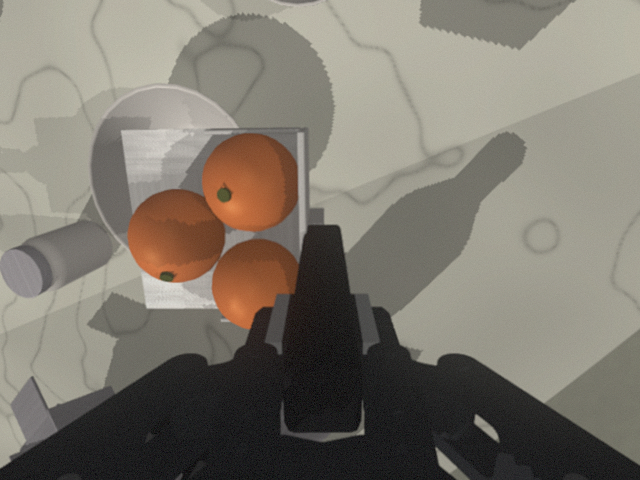

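View pics/t20.png

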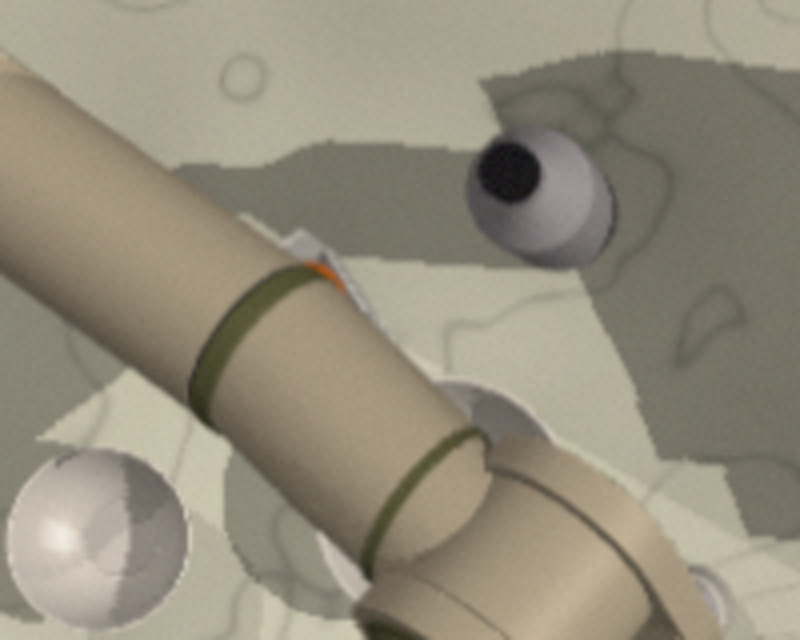

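Wrist view: the bowl rim (ellipse (92–245, 83–255)) is under the pan's lip half, and the jar at (55,258) is clear. Lowering.

```bash
python3 -m inch '[[[-1,8,0,0,0,0,0.01],[-1,18,1,0,0,0,0.02],[-1,22,1,0,0,0,0.02],[-1,22,1,0,0,0,0.02],[-1,14,1,0,0,0,0.01],[-1,6,0,0,0,0,0],[-1,0,0,0,0,0,0]]]'; python3 - <<'E'
from h import *
st()
p,q=wb(.06,.105,-.1)
for phi in [-.04,.02,.1,.2,.3,.4,.5,.6,.7,.8,.9,1.0]:
    u=np.array([np.cos(.65),np.sin(.65),0]);Q=Rsc(phi,.65);z=.105;P=BOWL+u*.06+zz*z-Q.apply(LIP)
    print(phi,(q.inv().apply(P-p)*1000).round(1),(q.inv()*Q).as_rotvec().round(3),P.round(3));p,q=P,Q
w=cam("wrist"); cv2.imwrite("pics/w21.png",w[0])
s=cam("scene");crop(s,290,60,200,200,3,"s21")
E
```

```text
time: 27.0
eef_pos: [0.6248, 0.5139, 0.2429]
tool_rot: [-1.576, 1.449, -2.498]
force: [-0.1, 0.3, -5.3]
finger_gap: 0.0206
t 27.0 p [0.6248 0.5139 0.2429] F [-0.1  0.3 -5.3] gap 0.0206 j [-0.47  0.82 -0.59  1.22  0.4   1.34 -0.4 ]
[[-0.097  0.791  0.604]
 [-0.073  0.6   -0.797]
 [-0.993 -0.121 -0.001]]
TCP [0.622  0.5116 0.2292] shift mm [14.  -2.   0.2] rotvec [-0.001 -0.001  0.022] |rot|deg 1.2
-0.04 [-7.8 -8.5  0. ] [0.   0.   0.06] [0.616 0.507 0.238]
0.02 [-7.8 -8.5 -0. ] [ 0.   -0.    0.06] [0.609 0.502 0.246]
0.1 [-10.3 -11.5   0. ] [0.   0.   0.08] [0.6   0.495 0.256]
0.2 [-12.8 -14.5  -0. ] [ 0.  -0.   0.1] [0.588 0.485 0.267]
0.3 [-12.8 -14.5  -0. ] [-0.  -0.   0.1] [0.574 0.475 0.277]
0.4 [-12.8 -14.5   0. ] [0.  0.  0.1] [0.56  0.465 0.285]
0.5 [-12.8 -14.5   0. ] [ 0.  -0.   0.1] [0.546 0.453 0.291]
0.6 [-12.8 -14.5   0. ] [0.  0.  0.1] [0.531 0.442 0.295]
0.7 [-12.8 -14.5  -0. ] [-0.   0.   0.1] [0.515 0.43  0.298]
0.8 [-12.8 -14.5  -0. ] [-0.  -0.   0.1] [0.5   0.419 0.298]
0.9 [-12.8 -14.5   0. ] [0.  0.  0.1] [0.485 0.407 0.297]
1.0 [-12.8 -14.5  -0. ] [0.  0.  0.1] [0.469 0.396 0.293]
```

View pics/w21.png

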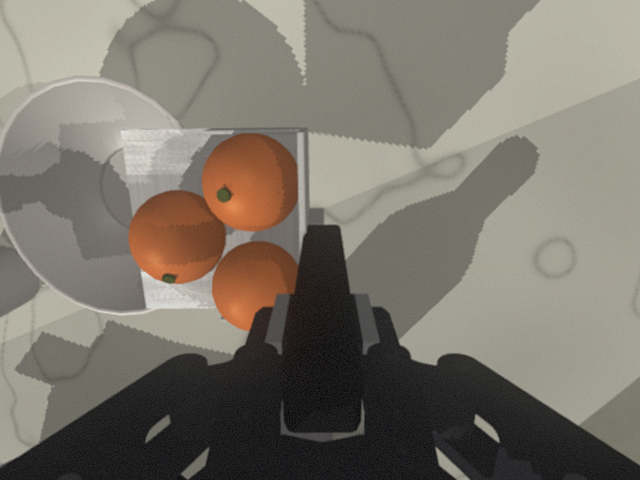

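View pics/s21.png

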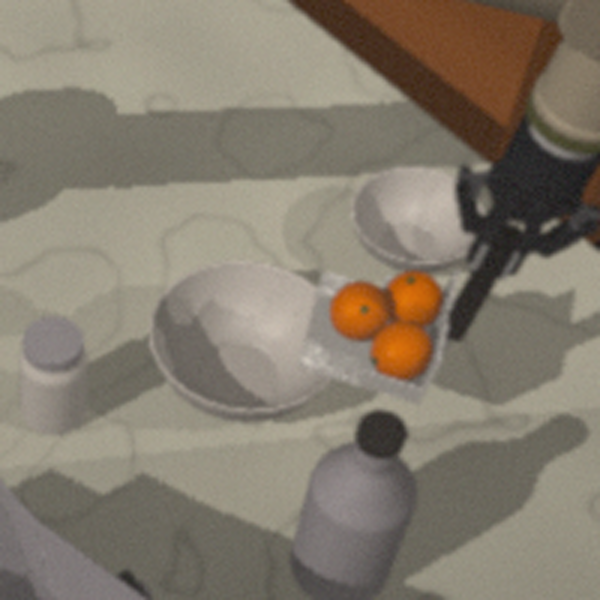

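```bash
python3 -m inch '[[[-1,4,-4,0,0,0,0],[-1,6,-7,0,0,0,0.01],[-1,4,-5,0,0,0,0.01],[-1,0,0,0,0,0,0],[-1,-5,-6,0,0,0,0.04],[-1,-6,-7,0,0,0,0.05],[-1,-6,-7,0,0,0,0.05],[-1,-6,-7,0,0,0,0.05],[-1,-6,-7,0,0,0,0.05],[-1,-6,-7,0,0,0,0.05],[-1,-6,-7,0,0,0,0.05]]]'; python3 - <<'E'
from h import *
st()
w=cam("wrist"); cv2.imwrite("pics/w22.png",w[0])
s=cam("scene");crop(s,290,60,200,200,3,"s22")
E
```

```text
time: 28.48
eef_pos: [0.5713, 0.4737, 0.2705]
tool_rot: [1.574, 1.33, 0.652]
force: [0.2, 0.6, -4.8]
finger_gap: 0.0209
t 28.48 p [0.5713 0.4737 0.2705] F [ 0.2  0.6 -4.8] gap 0.0209 j [-0.4   0.56 -0.6   1.69  0.52  0.8  -0.57]
[[ 0.19   0.774  0.604]
 [ 0.145  0.587 -0.797]
 [-0.971  0.239 -0.001]]
```

View pics/w22.png

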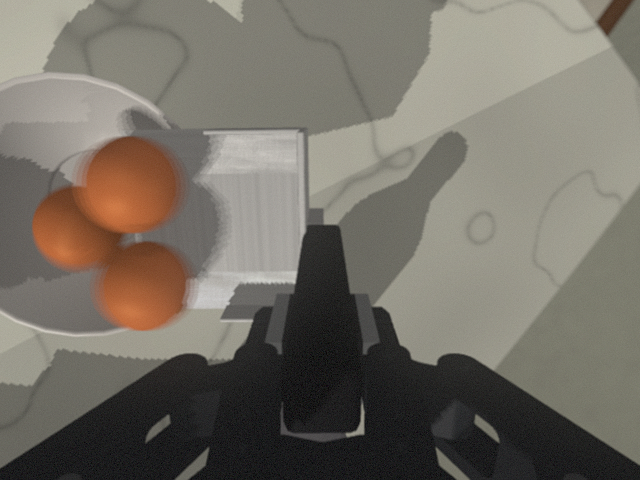

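View pics/s22.png

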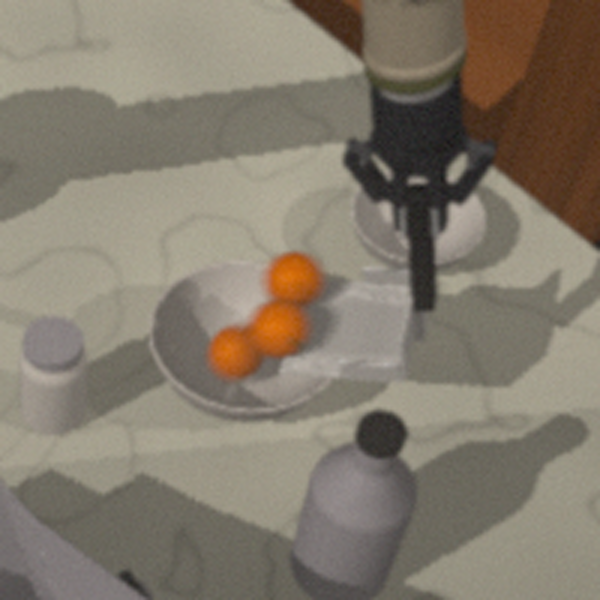

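They are rolling off at once ((80,228), (130,185), (143,285)). Holding still.

```bash
python3 -m inch '[[[-1,0,0,0,0,0,0],[-1,0,0,0,0,0,0],[-1,0,0,0,0,0,0],[-1,0,0,0,0,0,0]]]'; python3 - <<'E'
from h import *
w=cam("wrist"); cv2.imwrite("pics/w23.png",w[0])
s=cam("scene");crop(s,290,60,200,200,3,"s23")
E
```

```text
time: 29.08
eef_pos: [0.5715, 0.4738, 0.2693]
tool_rot: [1.575, 1.332, 0.653]
force: [-0.0, -0.1, -3.7]
finger_gap: 0.0205
```

View pics/w23.png

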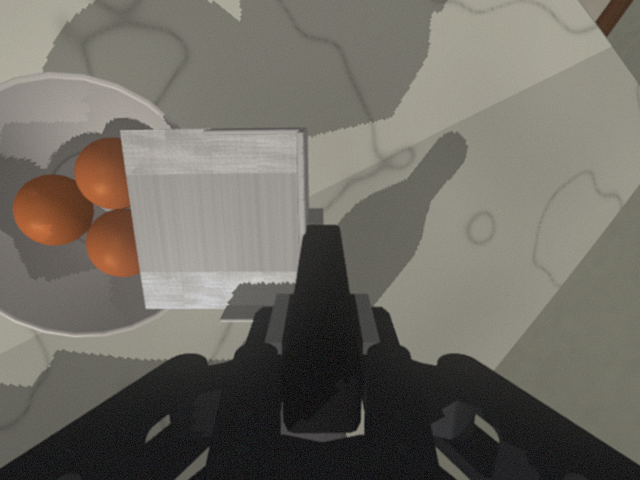

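View pics/s23.png

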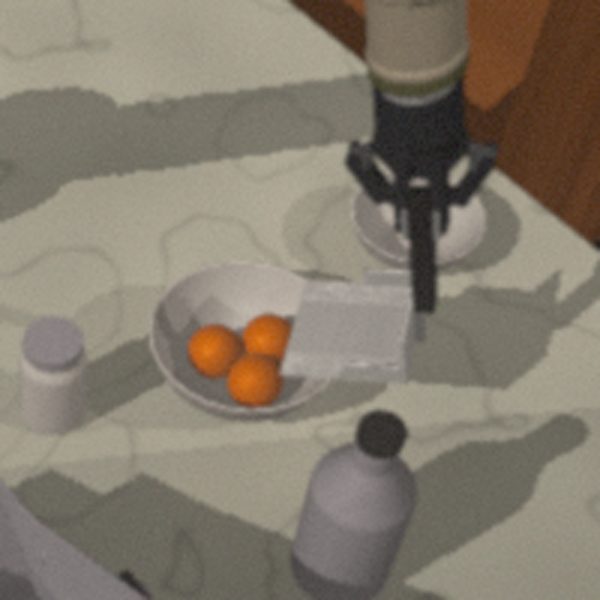

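All three mandarins lie in the bowl (scene crop (215,350), (265,338), (255,380)). Now lift and set the scoop down on the free counter behind the bowl.

```bash
python3 -m inch '[[[-1,-20,5,0,0,0,0],[-1,-40,10,0,0,0,-0.03],[-1,-30,15,0,0,0,-0.08],[-1,-10,25,0,0,0,-0.08],[-1,0,30,0,0,0,-0.05],[-1,0,30,0,0,0,0],[-1,0,20,0,0,0,0],[-1,0,0,0,0,0,0]]]'; python3 - <<'E'
from h import *
st(); wb(.185,.03,0)
t=cam("top"); print(onz(t,[[114,284]],.05)); 
w=cam("wrist"); cv2.imwrite("pics/w24.png",w[0])
crop(t,70,120,220,170,3.5,"t24")
E
```

```text
time: 30.18
eef_pos: [0.6614, 0.5422, 0.3768]
tool_rot: [-2.045, 1.568, -2.967]
force: [-0.6, -1.0, -2.3]
finger_gap: 0.0207
t 30.18 p [0.6614 0.5422 0.3768] F [-0.6 -1.  -2.3] gap 0.0207 j [-0.5   0.76 -0.61  1.01  0.4   1.48 -0.35]
[[-0.002  0.797  0.604]
 [-0.     0.604 -0.797]
 [-1.    -0.002 -0.001]]
TCP [0.711  0.5793 0.1684] shift mm [208.2  62.4   0.7] rotvec [-0.001 -0.001  0.002] |rot|deg 0.2
[[0.42246944 0.67401249 0.05      ]]
```

View pics/w24.png

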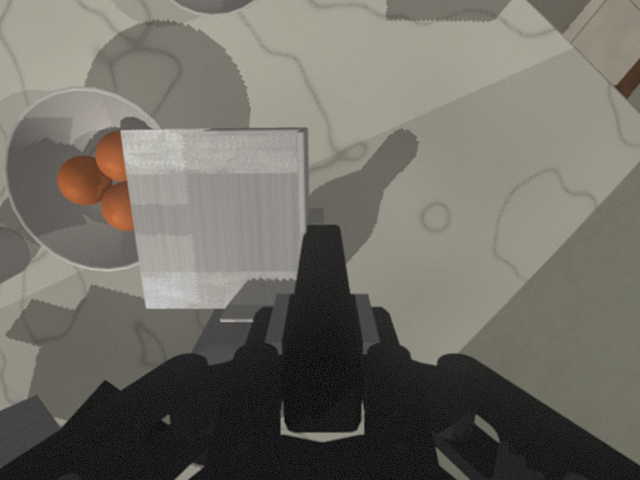

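```bash
python3 -m inch '[[[-1,20,10,0,0,0,0.002],[-1,40,20,0,0,0,0],[-1,40,20,0,0,0,0],[-1,40,12,0,0,0,0],[-1,30,0,0,0,0,0],[-1,10,0,0,0,0,0],[-1,0,0,0,0,0,0],[-1,0,0,0,0,0,0]]]'; python3 - <<'E'
from h import *
st(); 
w=cam("wrist"); cv2.imwrite("pics/w25.png",w[0])
s=cam("scene");crop(s,290,60,220,200,3,"s25")
E
```

```text
time: 31.28
eef_pos: [0.7108, 0.5796, 0.2007]
tool_rot: [1.882, 1.567, 0.96]
force: [-0.0, -0.3, -2.9]
finger_gap: 0.0207
t 31.27 p [0.7108 0.5796 0.2007] F [-0.  -0.3 -2.9] gap 0.0207 j [-0.52  0.94 -0.57  1.03  0.47  1.28 -0.37]
[[ 0.002  0.797  0.604]
 [ 0.003  0.604 -0.797]
 [-1.     0.004 -0.001]]
```

View pics/w25.png

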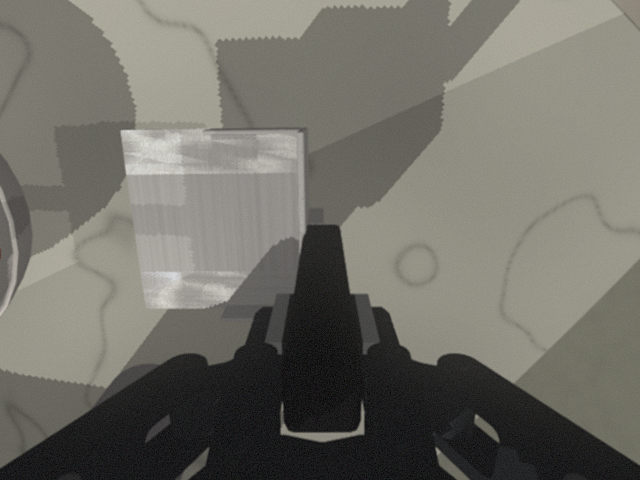

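View pics/s25.png

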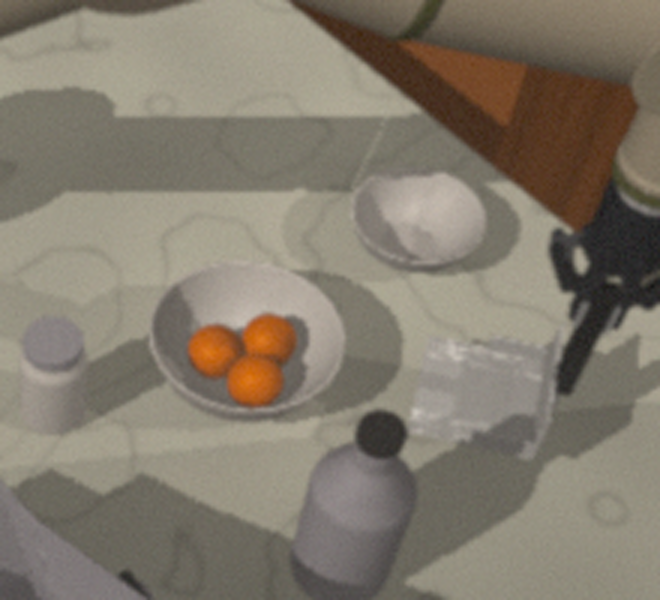

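```bash
python3 -m inch '[[[-1,20,0,0,0,0,0.004],[-1,20,0,0,0,0,0],[-1,10,0,0,0,0,0],[-1,6,0,0,0,0,0],[-1,3,0,0,0,0,0],[-1,0,0,0,0,0,0]]]'; python3 -m inch '[[[-1,2,0,0,0,0,0],[-1,0.5,0,0,0,0,0],[-1,0,0,0,0,0,0]]]'
```

```text
time: 32.12
eef_pos: [0.7106, 0.5795, 0.1399]
tool_rot: [1.744, 1.565, 0.822]
force: [0.3, 0.7, -2.6]
finger_gap: 0.0208
time: 32.5
eef_pos: [0.711, 0.58, 0.139]
tool_rot: [1.74, 1.563, 0.818]
force: [0.3, 1.6, 4.4]
finger_gap: 0.021
```

Contact (≈7 N). Release and retreat.

```bash
python3 -m inch '[[[0.3,0,0,0,0,0,0],[0.3,0,0,0,0,0,0],[0.3,0,0,0,0,0,0],[0.3,0,0,0,0,0,0]]]' && python3 - <<'E'
from h import *
st()
w=cam("wrist"); cv2.imwrite("pics/w26.png",w[0])
E
```

```text
time: 33.0
eef_pos: [0.7105, 0.5792, 0.1368]
tool_rot: [1.714, 1.566, 0.792]
force: [-0.0, 0.5, 0.5]
finger_gap: 0.0553
t 33.0 p [0.7105 0.5792 0.1368] F [-0.   0.5  0.5] gap 0.0553 j [-0.51  0.99 -0.56  1.09  0.5   1.18 -0.4 ]
[[ 0.003  0.797  0.604]
 [ 0.003  0.604 -0.797]
 [-1.     0.005 -0.001]]
```

View pics/w26.png

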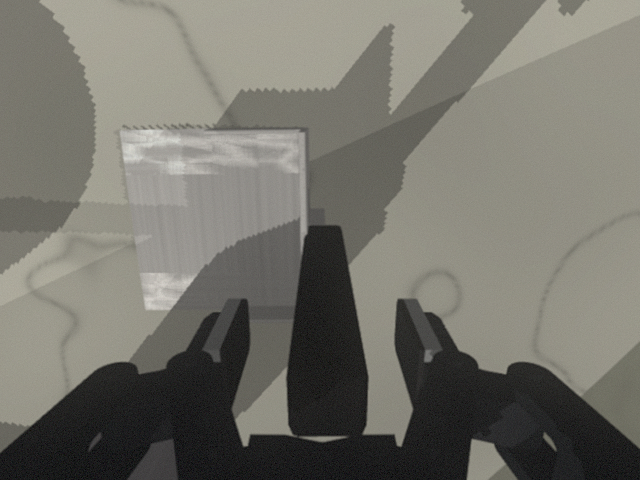

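Released, with the fingers clear on both sides of the handle (325,330). Retreating up, and sideways so the cameras see everything.

```bash
python3 -m inch '[[[0.3,-20,0,0,0,0,0],[0.3,-40,0,0,0,0,0],[0.3,-50,0,0,0,0,0],[0.3,-50,0,0,0,0,0],[0.3,-20,-50,0,0,0,0],[0.3,-10,-55,0,0,0,0],[0.3,0,-55,20,0,0,0],[0.3,0,0,50,0,0,0],[0.3,0,0,50,0,0,0],[0.3,0,0,50,0,0,0],[0.3,0,0,50,0,0,0],[0.3,0,0,0,0,0,0],[0.3,0,0,0,0,0,0]]]'; python3 - <<'E'
from h import *
st()
t=cam("top");s=cam("scene")
cv2.imwrite("pics/t27.png",t[0]);cv2.imwrite("pics/s27.png",s[0])
np.savez("c9.npz",t=np.array(t,dtype=object),s=np.array(s,dtype=object))
E
```

```text
time: 34.67
eef_pos: [0.7149, 0.3073, 0.3273]
tool_rot: [1.792, 1.564, 0.87]
force: [-0.0, 0.8, 0.2]
finger_gap: 0.0556
t 34.67 p [0.7149 0.3073 0.3273] F [-0.   0.8  0.2] gap 0.0556 j [-0.14  0.67 -0.64  1.33  0.39  1.27 -0.14]
[[ 0.004  0.797  0.604]
 [ 0.005  0.604 -0.797]
 [-1.     0.006 -0.001]]
```

View pics/t27.png

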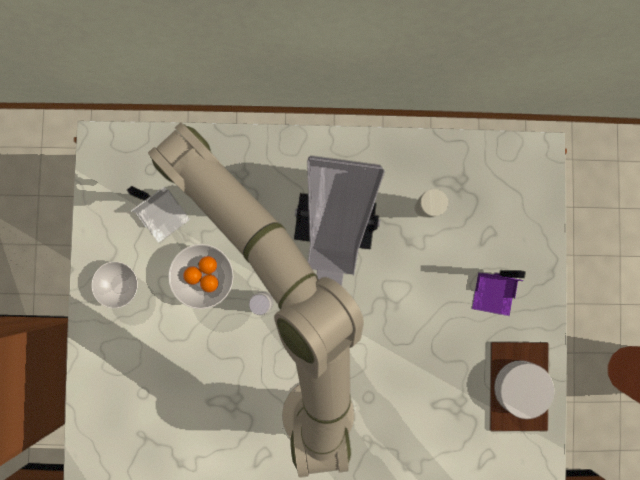

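View pics/s27.png

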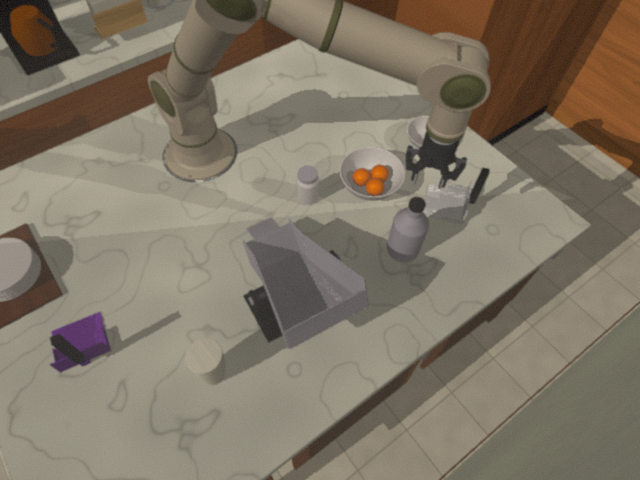

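Mandarins, bowl, scoop and bystanders look right, but I'll check the bin's tilt closely.

```bash
python3 - <<'E'
from h import *
z=np.load("c9.npz",allow_pickle=True);t=z['t'];s=z['s']
crop(s,220,160,200,200,3,"s27b");crop(t,290,150,110,150,4,"t27b");crop(s,400,150,100,80,6,"s27c")
E
```

```text
(no output)
```

View pics/s27b.png

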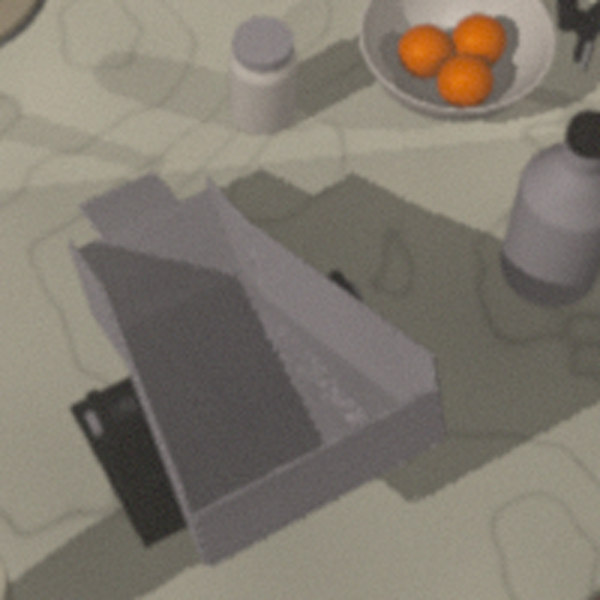

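View pics/t27b.png

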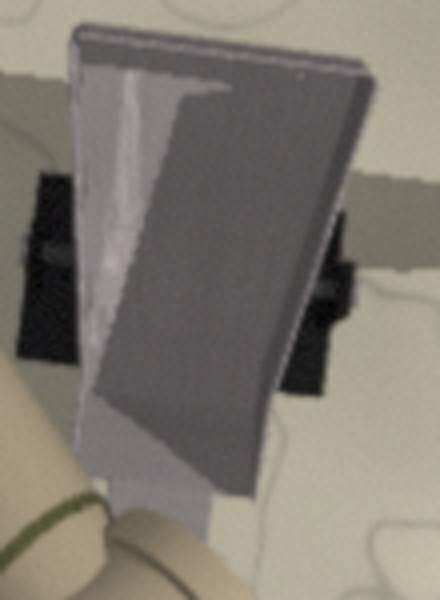

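View pics/s27c.png

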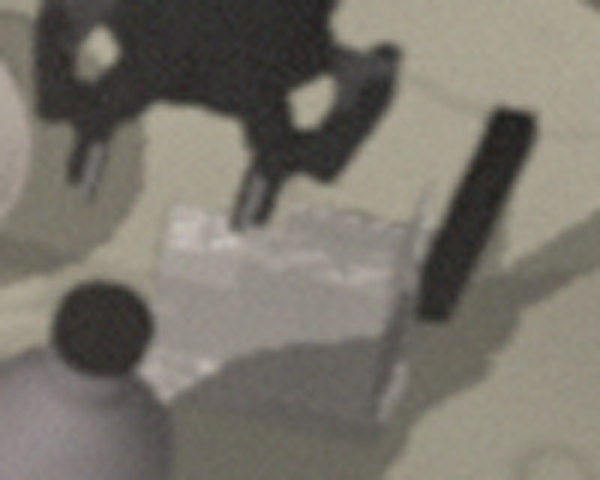

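The bin corners ((82,205), (434,356), (190,516) in the crop) are identical to the fully tipped picture. The scoop stands upright at (450,200) and the mandarins rest in the bowl. Handing in.

```bash
python3 - <<'E'
from h import *
z=np.load("c9.npz",allow_pickle=True);t=z['t']
print(onz(t,[[193,275],[208,265],[210,284]],.04).round(3).tolist())
print(r.job_done())
E
```

```text
[[0.457, 0.418, 0.04], [0.491, 0.37, 0.04], [0.429, 0.362, 0.04]]
the job is handed in; nothing more can be done
None
```

I handed the job in at about 35 s of the 72 s allowed, with the task done as far as the cameras show. One force reading on the way may have broken a limit.

**What I did:** I pressed the bin down to its stop, and the three mandarins rolled into the narrow end. I slid the scoop under them and rolled it nose-up along the end wall. That lifted all three out in one scoopful, which I turned out into the larger bowl. I then stood the scoop on the free counter behind the bowl and let it go.

**Last checks that passed:**
- **Mandarins:** all three are at rest in the bowl, within about 40 mm of its axis (limit 95 mm).
- **Bin:** its corners sit at the same pixels as in the fully tipped picture.
- **Scoop:** it stands upright on the counter, released.
- **Other things:** I saw no shift of the bowl, carafe, cups or sugar jar.
- **Arm:** the gripper is about 90 mm above the carafe and touches nothing.

**Checks that did not go cleanly:**
- **Wrist force:** the vertical reading hit 122.5 N for a moment when the ledge reached its stop, just over the 120 N limit. I backed off at once, but the run may be judged failed on that.
- **Scoop against the bin:** during the nose-up roll the force briefly rose to about 23 N. A small lift relieved it.

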